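# Put the cutting station away: spent blades into the bin, knives into their clips

### The job

Put the cutting station away after the paper-art class: slide the blade bin's white shutter fully open, press the flap down with the blue cup's pouring lip and tip all the spent blade heads through into the bin, without pressing the flap or touching the blades with the gripper, then slide the shutter fully shut again and stand the empty cup upright in the middle of its black pad. Snap every loose knife, by the middle of its handle, fully home into its own pair of clips on the rack, either way round. Leave the paints, glue, marker and tape where they are.

Things in the scene. Friction and masses are not known exactly. Their poses are not given: they have to be found in the camera images.
- bin: Yellow blade disposal bin, red lid, fixed; 190 (x) x 150 (y) x 150 mm high, hollow, walls 4 mm; includes flap and shutter. Origin: centre of its underside; z up; -x side faces the robot. The port in the lid (top at z = 150 mm) spans x = -77 to 32, y = -52 to 52 mm; along it, at y = -54 and 54 mm, stand two red shutter guides, 14 mm high, 4 thick.
- shutter (a joint): White shutter on the bin's lid, a plate 110 (x) x 103 x 3 mm (z = 151.5 to 154.5 mm in the bin's frame) that covers the port and slides in the bin's +x direction between the guides. Metres: 0 shut, 0.1 fully open against its stop, the port then free up to x = 23 mm. It stays where left; about 1.5 N to slide.
- shutter_tab (a point): Middle of the grip tab standing on the shutter: 32 mm long (x), 14 thick (y), 28 high, its foot on the plate 14 mm below this point; at (-55, 0, 168.5) mm in the bin's frame when shut. Axes as the bin's.
- flap (a joint): Grey one-way flap in the port, under the shutter, 101 mm long (x), 100 wide, hinged along the port's near edge (x = -74, z = 147 mm in the bin's frame); its free end, at +x, swings only down into the bin. Radians: 0 shut (level), 1.2 fully down. A spring shuts it: 0.08 N m at 0, 0.13 at 1 rad (1 to 2 N pressed 70 mm from the hinge). Slippery: blade heads slide down it from about 15 degrees.
- cup: Blue plastic blade cup, about 100 g, at first on the table with the spent blade heads in it. Origin: centre of its underside; z up; x towards the pouring lip. Floor 54 x 66 mm, 3 mm thick; back (-x) and side walls 34 mm high; from x = 26 mm the floor runs on as a 66 mm wide ramp, 3 mm thick, rising at 32 degrees to the lip.
- cup_lip (a point): Middle of the cup's lip, the end of the ramp: (73.5, 0, 31) mm in the cup's frame; axes as the cup's. Low side walls (20 mm) run along the ramp. Tipping the cup lip-down about its y axis, the heads begin to slide out at about 50 degrees; 65 to 75 degrees empties it.
- cup_handle (a point): Middle of the cup's handle, a flat upright paddle behind the back wall: 14 mm thick (cup's y), 46 long (x), 44 tall, at (-62, 0, 42) mm in the cup's frame, axes as the cup's. It can be pinched from above or slanting down from behind.
- pad: Black rubber pad, the cup's place, fixed on the table; 90 (x) x 100 (y) x 3 mm. Origin: centre of its underside.
- rack: Knife rack, fixed: wooden board 110 (x) x 220 (y) x 8 mm; two aluminium rails along y at x = -32 and 32 mm (14 wide, top at z = 20 mm) carry three pairs of steel C-shaped spring clips, open upwards, at y = -70, 0 and 70 mm. Origin: centre of its underside; z up. Knives lie along its x axis.
- place0 (a point): Rack's place at y = -70 mm: on the axis of a knife snapped home, midway between its two clips (64 mm apart in x, each 10 wide), 34 mm above the rack's underside, 26 above the board. Axes as the rack's; the other places are alike, every 70 mm in y. The clips' round-lipped mouth is 12 mm wide, 6 mm above this point; pressing a knife down into the pair takes about 8 to 10 N.
- knife0: Craft knife 0, blue, at first loose on the green cutting mat (the mat is 2 mm thick); 45 g, may be absent. Round handle 16 mm thick along its x axis from x = -62.5 mm to the neck at 50 mm; square cream safety cap 16 x 16 mm from x = 58 to 88 mm. Origin: on the axis of the handle, 6 mm towards the cap from its middle.
- knife1: Craft knife 1, red, at first loose on the green cutting mat (the mat is 2 mm thick); 45 g, may be absent. Round handle 16 mm thick along its x axis from x = -62.5 mm to the neck at 50 mm; square cream safety cap 16 x 16 mm from x = 58 to 88 mm. Origin: on the axis of the handle, 6 mm towards the cap from its middle.
- knife2: Craft knife 2, grey, at first loose on the green cutting mat (the mat is 2 mm thick); 45 g, may be absent. Round handle 16 mm thick along its x axis from x = -62.5 mm to the neck at 50 mm; square cream safety cap 16 x 16 mm from x = 58 to 88 mm. Origin: on the axis of the handle, 6 mm towards the cap from its middle.
- blade0: Spent blade head 0: brass hub 11 mm thick, 15 mm long, with a short steel blade, 25 mm in all, 10 g, at first in the cup; may be absent. Origin: middle, on its axis (x, towards the blade).
- blade1: Spent blade head 1: brass hub 11 mm thick, 15 mm long, with a short steel blade, 25 mm in all, 10 g, at first in the cup; may be absent. Origin: middle, on its axis (x, towards the blade).
- blade2: Spent blade head 2: brass hub 11 mm thick, 15 mm long, with a short steel blade, 25 mm in all, 10 g, at first in the cup; may be absent. Origin: middle, on its axis (x, towards the blade).
- blade3: Spent blade head 3: brass hub 11 mm thick, 15 mm long, with a short steel blade, 25 mm in all, 10 g, at first in the cup; may be absent. Origin: middle, on its axis (x, towards the blade).
- blade4: Spent blade head 4: brass hub 11 mm thick, 15 mm long, with a short steel blade, 25 mm in all, 10 g, at first in the cup; may be absent. Origin: middle, on its axis (x, towards the blade).
- glue_bottle: White glue bottle, 38 mm thick, 110 mm high, a bystander to be left where it is. Origin: centre of its underside.
- pot_pink: Pink paint pot, 42 mm thick, 45 mm high, a bystander to be left where it is. Origin: centre of its underside.
- pot_teal: Teal paint pot, 42 mm thick, 45 mm high, a bystander to be left where it is. Origin: centre of its underside.
- pot_black: Black paint pot, 36 mm thick, 50 mm high, a bystander to be left where it is. Origin: centre of its underside.
- tape_roll: Roll of tan tape lying flat, 64 mm across, 19 mm high, a bystander to be left where it is. Origin: centre of its underside.
- marker: Orange paint marker lying down, 138 mm long, 16 mm thick, a bystander to be left where it is. Origin: centre of its underside.
There are look-alikes about, which are no part of the job. Of the things that look like the bin, the larger one is meant.

How it is judged:
By the outcome, as a careful person would: the job done as asked, in the order asked, and still so for the second after the job is handed in, with the robot touching nothing.
Of knife0, knife1, knife2 only 2 to 3 are there at a start; the rules pass over those that are not, and their reading is None.
Of blade0, blade1, blade2, blade3, blade4 only 3 to 5 are there at a start; the rules pass over those that are not, and their reading is None.
At some moment in a run one of knife0, knife1, knife2 may be knocked a few centimetres aside while the robot is not near it.
It also fails if it takes over 208 s, if anything falls off the work surface, if the arm or the gripper's body presses on something with over 40 N, if the wrist force passes 120 N, or if a joint passes its speed limit or range.

### The arm

A 7-joint arm with a two-finger parallel gripper is mounted at the origin on the work surface. World frame = base frame: x ahead of the robot, y to its left, z up, the work surface at z = 0. Lengths are in m, angles in rad, forces in N, time in s.
With the tool pointing down it reaches from about 0.375 to 0.925 m from the base axis. Payload 3.1 kg.
Tool frame: the origin (TCP) lies between the finger pads; the fingertips stand 19 mm ahead of it and the grasp point (between the pads) is the TCP; z points along the fingers, y is the direction in which the jaws open and shut (so a half turn about z gives the same grasp; the last joint's range is limited). The gripper opens to 85 mm and grips with 20 to 120 N. Pads are 22 mm wide; open, the fingers measure 114 mm over their backs; the gripper's body (76 mm by 85 mm) begins 54 mm behind the grasp point. The pads swing forward as they close: fully open they stand 13 mm farther back than shut.
Start: joints at [1.198, 0.383, 0.044, 1.598, -0.018, 1.161, -0.05], TCP at [0.176, -0.626, 0.25] pointing down, gripper open.
Joint ranges: [-2.61, 2.61], [-0.41, 2.15], [-1.48, 1.57], [0, 2.5], [-1.57, 4.71], [0.05, 1.97], [-2.85, 2.85]. Speed limits (rad/s): [2.79, 2.79, 3.14, 3.14, 3.14, 3.14, 3.14].

### API

Orientations are given as a unit quaternion [x, y, z, w].
In Python, from bench import move_ptp, movel, move_j, move_gripper, pause, inverse_kinematics, read_camera, camera_params, MotionError, sign_off, look_for, tip_of, read_time_s, read_qpos, read_joint_vel, read_effort, read_eef_pos, read_tcp_rot, read_ft_force, read_ft_torque, read_finger_gap gives the robot as it stands. Calls block until the motion is done:
- move_ptp(position, orientation): joint-space move of the TCP to a pose.
- movel(position, orientation=None, speed=0.15): straight line of the TCP; orientation=None keeps the orientation; speed is the mean speed in m/s.
- move_j(angles): joint-space move.
- move_gripper(opening, effort=None): finger opening in m; effort is the grip in N (None keeps the last); returns when the fingers have stopped.
- pause(seconds).
- inverse_kinematics(position, orientation): joint angles nearest the present ones, or None.
- read_camera(name): name is "scene" or "top" or "wrist"; returns the picture (384x512x3 uint8, red, green, blue); there is no depth.
- camera_params(name): a dict with "K" (3x3 intrinsics, pixels), "camera_from_world" (4x4, takes a point from world to camera coordinates). Camera axes: x right, y down, z forward; pixel columns grow to the right and rows downward; lengths in m; the calibration is good to about 2 mm. A picture is of the moment at which its call begins: read the wrist's pose just before it. camera_params takes no time and is no camera call; for the wrist camera it gives the pose at the moment of the call.
A pose or a line that the arm cannot do raises MotionError and nothing moves.
- sign_off(): hands the job in, once; it reports no verdict.
Trained networks look in the newest picture that a camera, given by its name, has taken for a name from the list of things; names that differ only in an ending like _2 or _b are one class to them, and where a whole thing is asked for, a point or a joint stands for the part that bears it (a point fixed in the world has none). Each returns a list of dicts, best first, with "confidence" (0 to 1); they miss things now and then, are a little off and sometimes report something else, mostly with a low value. They report only what shows in the picture. A call takes as long as a camera call. They do not tell look-alikes from the thing itself.
- look_for(camera, name): "at" ([column, row] in pixels, amid what is visible of it).
- tip_of(camera, name): "at" ([column, row] in pixels: a listed point, or the origin of a listed thing).
Readings, each from a call of its own:
- read_time_s(): time.
- read_qpos(): joint angles.
- read_joint_vel(): joint speeds.
- read_effort(): joint torques, N m.
- read_eef_pos(): TCP position.
- read_tcp_rot(): TCP orientation.
- read_ft_force(): force on the tool from outside, world axes, zero at the start.
- read_ft_torque(): the same for the moment, N m.
- read_finger_gap(): finger opening in m.
Only numpy, scipy, OpenCV 4.12 (cv2) and the standard library are available. Lean on these libraries where they do the work, as an engineer would, in place of code of your own. Each camera call takes 0.05 s, during which the arm holds its last target.

## Working session

There is one attempt and no reset: what is moved stays moved. The work goes in short steps, each a Python script; the robot and the scene stay as the last script left them, time stands still between calls to the robot, and variables do not carry over. Pictures are saved under pics/ and viewed, and the job is handed in when it is done.

```bash
ls; mkdir -p pics; cat > h.py <<'E'
import numpy as np, cv2
from bench import *
def snap(cam,name=None,crop=None,scale=1):
    im=read_camera(cam)
    if name:
        o=im if crop is None else im[crop[1]:crop[3],crop[0]:crop[2]]
        o=cv2.resize(o,None,fx=scale,fy=scale,interpolation=cv2.INTER_CUBIC)
        cv2.imwrite('pics/'+name+'.png',o[:,:,::-1])
    return im
def ray(cam,px,P=None):
    p=P or camera_params(cam); K=np.array(p['K']);T=np.array(p['camera_from_world'])
    R=T[:3,:3];t=T[:3,3]
    d=R.T@np.linalg.solve(K,[px[0],px[1],1.]); return -R.T@t,d
def onz(cam,px,z,P=None):
    c,d=ray(cam,px,P); return c+d*(z-c[2])/d[2]
def proj(cam,X,P=None):
    p=P or camera_params(cam); K=np.array(p['K']);T=np.array(p['camera_from_world'])
    q=K@(T[:3,:3]@np.array(X)+T[:3,3]); return q[:2]/q[2]
E
python3 - <<'E'
from h import *
print(read_time_s())
for c in ['scene','top','wrist']:
    snap(c,'a_'+c,scale=1.5)
    p=camera_params(c);print(c,np.round(p['K'],1).tolist(),np.round(ray(c,(256,192))[0],3),np.round(ray(c,(256,192))[1],2))
print(read_qpos(),read_eef_pos(),read_tcp_rot())
E
```

```text
pics
0.0
scene [[431.8, 0.0, 254.9], [0.0, 431.8, 190.5], [0.0, 0.0, 1.0]] [1.219 0.681 0.854] [-0.59 -0.55 -0.59]
top [[390.6, 0.0, 250.3], [0.0, 390.6, 193.8], [0.0, 0.0, 1.0]] [ 0.412 -0.009  1.439] [ 0.07 -0.   -1.  ]
wrist [[340.5, 0.0, 254.4], [0.0, 340.5, 193.9], [0.0, 0.0, 1.0]] [ 0.252 -0.604  0.373] [-0.29 -0.08 -0.95]
[ 1.19822332  0.38365517  0.04383979  1.5992036  -0.01790247  1.16121368
 -0.04986364] [ 0.17618153 -0.62494076  0.24917503] [ 9.90568837e-01  1.37012008e-01 -1.93679338e-04 -1.02562052e-03]
```

View pics/a_scene.png

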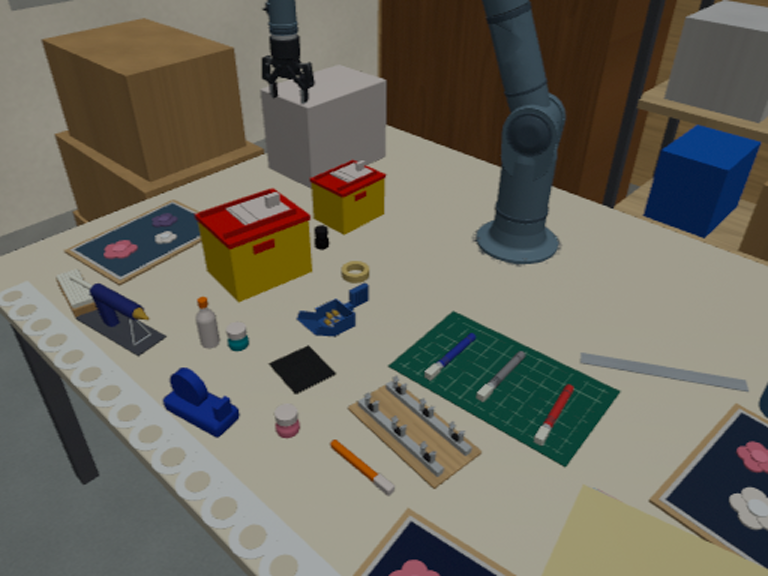

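View pics/a_top.png

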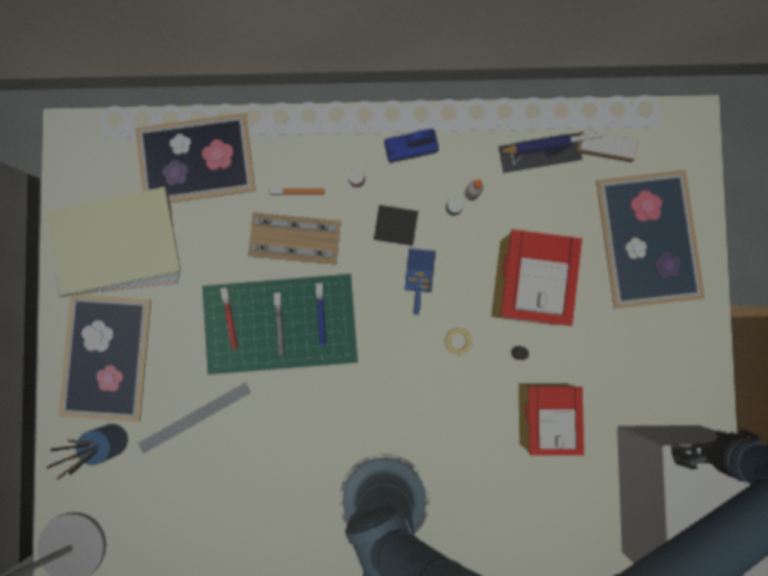

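View pics/a_wrist.png

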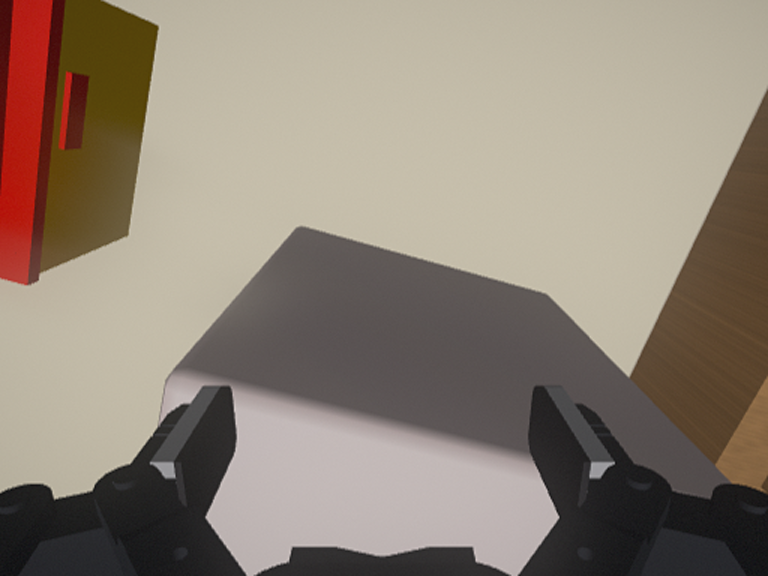

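```bash
python3 - <<'E'
from h import *
for c in ['top','scene']:
    read_camera(c)
    for n in ['bin','shutter_tab','cup','cup_lip','cup_handle','pad','rack','place0','knife0','knife1','knife2','glue_bottle','pot_black','tape_roll','pot_teal','pot_pink','marker']:
        r=tip_of(c,n); print(c,n,[(np.round(d['at'],1).tolist(),round(d['confidence'],2)) for d in r[:3]])
E
```

```text
top bin [([349.2, 189.2], 0.86), ([363.3, 274.3], 0.66)]
top shutter_tab [([362.4, 198.2], 0.88), ([371.6, 295.3], 0.67)]
top cup [([276.0, 187.8], 0.87), ([282.7, 167.5], 0.32)]
top cup_lip [([282.1, 167.8], 0.91), ([363.2, 197.9], 0.33)]
top cup_handle [([275.6, 204.4], 0.8), ([200.9, 129.3], 0.51), ([276.6, 188.3], 0.46)]
top pad [([260.4, 152.1], 0.82), ([349.5, 190.9], 0.24)]
top rack [([278.4, 205.7], 0.57)]
top place0 [([214.4, 160.3], 0.9), ([200.9, 128.4], 0.69)]
top knife0 [([184.1, 218.9], 0.74), ([219.0, 213.7], 0.49)]
top knife1 [([184.1, 218.9], 0.74), ([219.0, 213.7], 0.49)]
top knife2 [([184.1, 218.9], 0.74), ([219.0, 213.7], 0.49)]
top glue_bottle [([311.6, 130.8], 0.67)]
top pot_black [([344.6, 235.8], 0.64)]
top tape_roll [([302.9, 224.9], 0.73)]
top pot_teal [([305.4, 139.0], 0.52), ([277.2, 204.3], 0.18)]
top pot_pink [([238.4, 120.9], 0.68)]
top marker [([199.3, 129.3], 0.73), ([278.6, 187.1], 0.41)]
scene bin [([171.3, 178.8], 0.86), ([232.6, 140.5], 0.78)]
scene shutter_tab [([240.3, 108.5], 0.78)]
scene cup [([222.7, 216.2], 0.86), ([218.4, 209.2], 0.41)]
scene cup_lip [([206.7, 216.5], 0.81), ([258.5, 261.8], 0.73)]
scene cup_handle [([243.1, 194.6], 0.57)]
scene pad [([202.4, 245.0], 0.76)]
scene rack [([303.0, 234.4], 0.69)]
scene place0 [([257.8, 261.3], 0.56)]
scene knife0 [([371.9, 273.0], 0.7), ([300.6, 232.7], 0.52), ([335.2, 244.7], 0.52)]
scene knife1 [([371.9, 273.0], 0.7), ([300.6, 232.7], 0.52), ([335.2, 244.7], 0.52)]
scene knife2 [([371.9, 273.0], 0.7), ([300.6, 232.7], 0.52), ([335.2, 244.7], 0.52)]
scene glue_bottle [([137.9, 226.6], 0.59)]
scene pot_black [([215.7, 164.4], 0.58), ([239.7, 312.3], 0.27)]
scene tape_roll [([239.8, 186.2], 0.8)]
scene pot_teal [([154.3, 229.5], 0.76)]
scene pot_pink [([191.7, 288.0], 0.86)]
scene marker [([239.8, 312.0], 0.91)]
```

```bash
python3 - <<'E'
from h import *
f=lambda n,c,px,z:print(n,c,np.round(onz(c,px,z),3))
f('bin','top',(349.2,189.2),0);f('bin','scene',(171.3,178.8),0)
f('tab','top',(362.4,198.2),.1685);f('tab','scene',(270/1.5,197/1.5),.17)
f('lip','top',(282.1,167.8),.031);f('lip','scene',(206.7,216.5),.031)
f('cup','top',(276,187.8),0.003);f('cup','scene',(222.7,216.2),.003)
f('hand','top',(275.6,204.4),.042);f('hand','scene',(243.1,194.6),.042)
f('pad','top',(260.4,152.1),0.003);f('pad','scene',(202.4,245),.003)
f('place0','top',(214.4,160.3),.034);f('place0','scene',(257.8,261.3),.034)
f('k grey','top',(184.1,218.9),.01);f('kgrey','scene',(335.2,244.7),.01)
f('k blue','top',(219,213.7),.01);f('kblue','scene',(300.6,232.7),.01)
f('k red','scene',(371.9,273),.01)
im=read_camera('top')
for nm,(a,b,c,d) in dict(bin=(315,140,400,235),knife=(130,130,330,260)).items():
    s=min(800/(c-a),600/(d-b)); o=cv2.resize(im[b:d,a:c],None,fx=s,fy=s,interpolation=cv2.INTER_CUBIC);cv2.imwrite(f'pics/t_{nm}.png',o[:,:,::-1])
E
```

```text
bin top [ 0.515 -0.352  0.   ]
bin scene [ 0.516 -0.368  0.   ]
tab top [ 0.473 -0.354  0.169]
tab scene [ 0.465 -0.357  0.17 ]
lip top [ 0.594 -0.105  0.031]
lip scene [ 0.591 -0.097  0.031]
cup top [ 0.524 -0.083  0.003]
cup scene [ 0.535 -0.089  0.003]
hand top [ 0.461 -0.078  0.042]
hand scene [ 0.449 -0.085  0.042]
pad top [ 0.657 -0.027  0.003]
pad scene [ 0.663 -0.038  0.003]
place0 top [0.625 0.14  0.034]
place0 scene [0.624 0.14  0.034]
k grey top [0.414 0.256 0.01 ]
kgrey scene [0.408 0.239 0.01 ]
k blue top [0.431 0.128 0.01 ]
kblue scene [0.435 0.137 0.01 ]
k red scene [0.431 0.371 0.01 ]
```

View pics/t_bin.png

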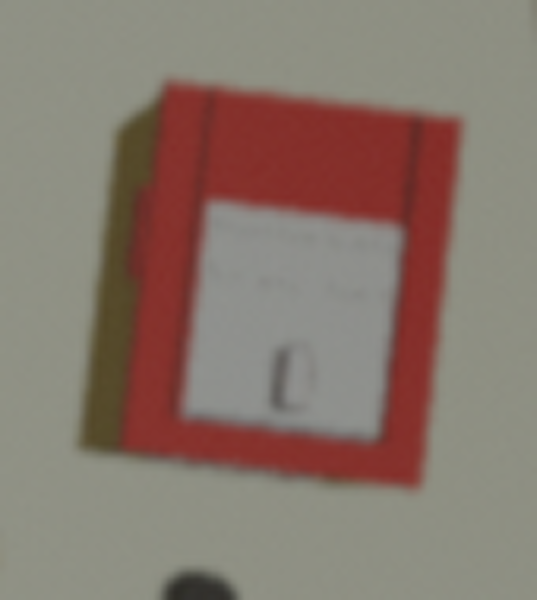

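View pics/t_knife.png

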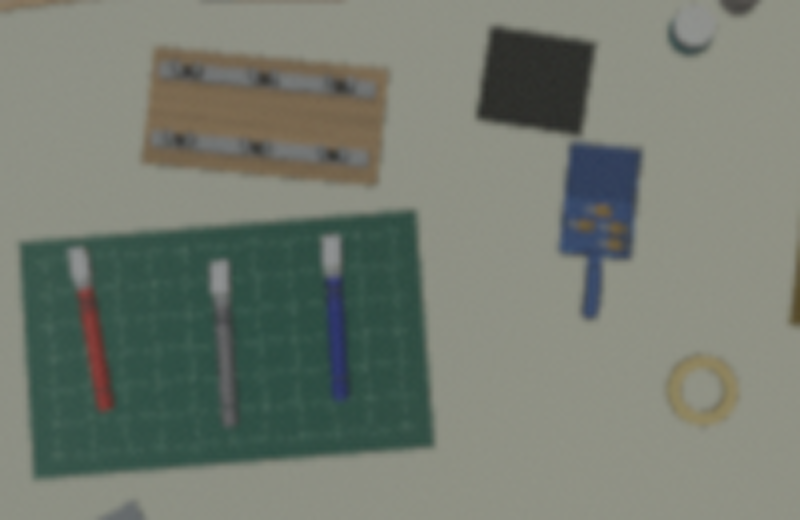

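```bash
cat >> h.py <<'E'
from scipy.spatial.transform import Rotation as Rot
def down(yaw,pitch=0):
    # tool x heads along yaw, z down; pitch>0 tilts so that tool z leans forward (+heading)
    x=np.array([np.cos(yaw),np.sin(yaw),0]);z=np.array([0,0,-1.])
    y=np.cross(z,x)
    R=Rot.from_matrix(np.c_[x,y,z])
    R=Rot.from_rotvec(-pitch*np.array([-np.sin(yaw),np.cos(yaw),0]))*R
    return R.as_quat()
def cornersfit(pts,L,W):
    """pts world xy (order: far-left, far-right, near-right, near-left) -> centre,yaw, sizes"""
    p=np.array(pts)[:,:2]; c=p.mean(0)
    m=np.array([[L/2,W/2],[L/2,-W/2],[-L/2,-W/2],[-L/2,W/2]])
    H=m.T@(p-c); U,S,Vt=np.linalg.svd(H); R=(U@Vt).T
    if np.linalg.det(R)<0: print('reflected')
    res=(p-c)-(m@R.T)
    return c,np.arctan2(R[1,0],R[0,0]),np.abs(res).max()
E
python3 - <<'E'
from h import *
P=camera_params('top')
def go(n,crop,s,px,z,L,W):
    w=[onz('top',(crop[0]+(x+.5)/s-.5,crop[1]+(y+.5)/s-.5),z,P) for x,y in px]
    c,y,r=cornersfit(w,L,W);print(n,np.round(c,4),'yaw deg',round(np.degrees(y),2),'res',round(r,4))
s=600/95
go('bin',(315,140),s,[(165,82),(462,120),(420,488),(123,450)],.150,.19,.15)
s=4
go('rack',(130,130),s,[(155,47),(388,69),(377,185),(143,162)],.008,.11,.22)
go('pad',(130,130),s,[(490,27),(595,43),(581,134),(477,119)],.003,.09,.1)
print(inverse_kinematics([.47,-.35,.38],down(-.1)))
E
```

```text
bin [ 0.5187 -0.3551] yaw deg -8.26 res 0.0033
rack [0.6364 0.2112] yaw deg -6.37 res 0.0016
pad [ 0.6657 -0.0393] yaw deg -9.37 res 0.0021
[ 0.67004677  0.18426145 -0.11608255  1.58355879  0.0216359   1.37502956
 -1.11909342]
```

```bash
python3 - <<'E'
from h import *
import json,pickle
yb=np.radians(-8.3)
t0=read_time_s()
move_ptp([.40,-.335,.40],down(yb)); print(read_time_s()-t0)
V={}
def view(n):
    P=camera_params('wrist'); im=snap('wrist',n,scale=1.5); pickle.dump(P,open(f'pics/{n}.pkl','wb')); return P
P=view('w_bin')
for n in ['shutter_tab','bin']:print(n,[(np.round(d['at'],1).tolist(),round(d['confidence'],2)) for d in tip_of('wrist',n)[:3]])
move_ptp([.46,-.07,.30],down(np.radians(-7))); print(read_time_s()-t0)
P=view('w_cup')
for n in ['cup','cup_handle','cup_lip','pad','blade0']:print(n,[(np.round(d['at'],1).tolist(),round(d['confidence'],2)) for d in tip_of('wrist',n)[:6]])
E
```

```text
1.4667
shutter_tab [([313.3, 318.1], 0.95), ([255.4, 93.5], 0.67)]
bin [([298.8, 249.6], 0.64), ([254.6, 54.7], 0.6), ([83.9, 74.3], 0.46)]
2.7333
cup [([260.9, 90.4], 0.66)]
cup_handle []
cup_lip [([271.7, 17.0], 0.87)]
pad []
blade0 [([266.8, 76.7], 0.71), ([277.7, 107.1], 0.56), ([279.0, 93.0], 0.55), ([252.8, 91.6], 0.51)]
```

View pics/w_bin.png

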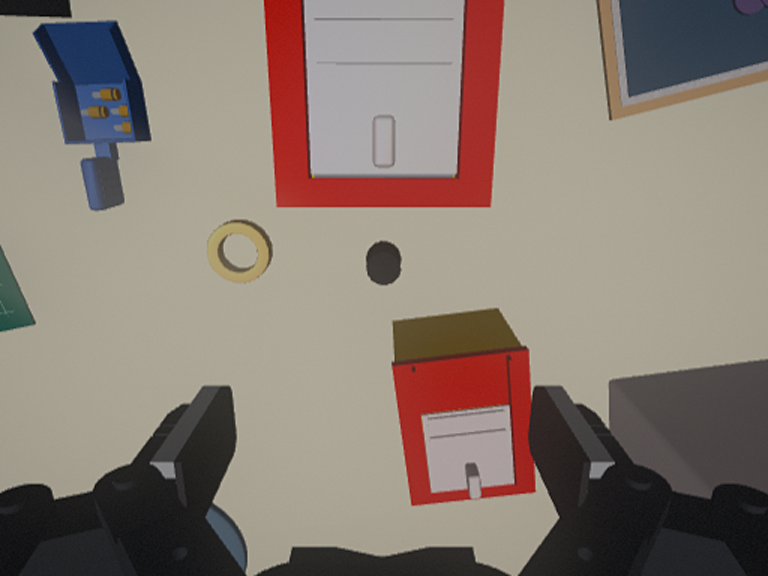

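View pics/w_cup.png

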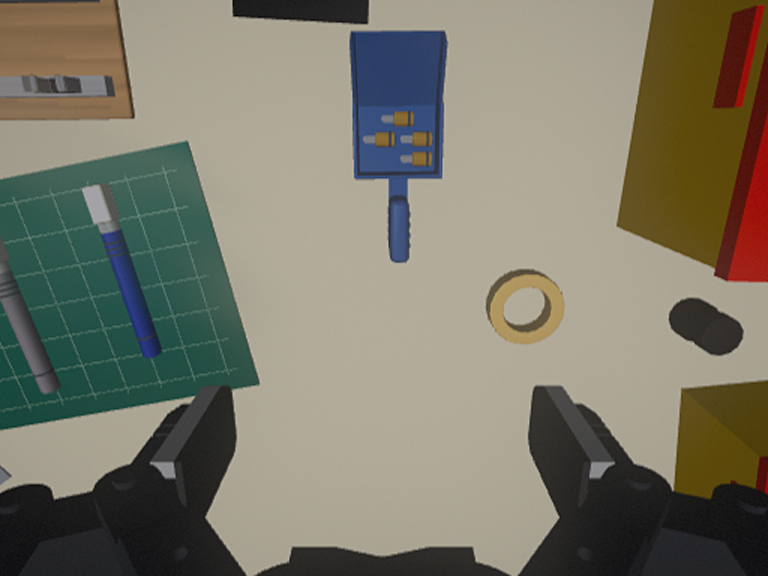

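```bash
cat > m.py <<'E'
from h import *
import pickle
def W(n,px,z,s=1.5):
    P=pickle.load(open(f'pics/{n}.pkl','rb')); return onz('wrist',((px[0]+.5)/s-.5,(px[1]+.5)/s-.5),z,P)
E
python3 - <<'E'
from m import *
a=W('w_bin',(277,207),.15);b=W('w_bin',(491,207),.15)
d=b-a;yaw=np.degrees(np.arctan2(d[0],-d[1]));print('lid near',a,b,np.linalg.norm(d),yaw)
u=np.array([np.cos(np.radians(yaw)),np.sin(np.radians(yaw)),0]);print('centre',(a+b)/2+u*.095)
a=W('w_bin',(311,178),.1545);b=W('w_bin',(458,179),.1545);d=b-a;print('plate near',a,b,np.linalg.norm(d),np.degrees(np.arctan2(d[0],-d[1])))
print('centre',(a+b)/2+u*(.077-.000))
a=W('w_bin',(384,115),.1825);b=W('w_bin',(384,168),.1825);print('tab',(a+b)/2,np.linalg.norm(a-b), 'centre',(a+b)/2+u*.055)
# cup: top of back wall outer corners z=.034, lip corners z=.031
a=W('w_cup',(354,179),.034);b=W('w_cup',(441,179),.034);d=b-a;print('cup back',a,b,np.linalg.norm(d),np.degrees(np.arctan2(d[0],-d[1])))
c=W('w_cup',(351,31),.034);e=W('w_cup',(446,31),.034);d=e-c;print('lip',c,e,np.linalg.norm(d),np.degrees(np.arctan2(d[0],-d[1])))
m=(c+e)/2-(a+b)/2;print('axis',np.degrees(np.arctan2(m[1],m[0])),np.linalg.norm(m))
h1=W('w_cup',(399,198),.064);h2=W('w_cup',(400,258),.064);print('handle top',h1,h2)
E
```

```text
lid near [ 0.432324   -0.26386003  0.15      ] [ 0.4096482  -0.41814698  0.15      ] 0.15594439645365146 -8.360997470396853
centre [ 0.5149764  -0.35481741  0.15      ]
plate near [ 0.4494319  -0.29292548  0.1545    ] [ 0.43361668 -0.39576724  0.1545    ] 0.10405070229660963 -8.742571788836502
centre [ 0.5177059  -0.35554289  0.1545    ]
tab [ 0.46699527 -0.34756218  0.1825    ] 0.03257504181089576 centre [ 0.5214107  -0.35555971  0.1825    ]
cup back [ 0.50394362 -0.05644616  0.034     ] [ 0.49588472 -0.12116418  0.034     ] 0.06521784816007559 -7.098118564734813
lip [ 0.60337246 -0.06841744  0.034     ] [ 0.59528941 -0.13344204  0.034     ] 0.06552506755839167 -7.085947388489091
axis -6.953283715849206 0.10015337451458244
handle top [ 0.48975757 -0.08778777  0.064     ] [ 0.4467466  -0.08361203  0.064     ]
```

```bash
cat >> h.py <<'E'
BIN=np.array([.5185,-.3553,0]);YB=np.radians(-8.45)
CUP=np.array([.5267,-.0921,0]);YC=np.radians(-7.0)
PAD=np.array([.664,-.0385,0]);YP=np.radians(-9.0)
def Rz(y): return np.array([[np.cos(y),-np.sin(y),0],[np.sin(y),np.cos(y),0],[0,0,1]])
def binp(x,y,z): return BIN+Rz(YB)@np.array([x,y,z])/1000
LIP=np.array([73.5,0,31])/1e3; G=np.array([-62,0,42])/1e3
def cupR(yaw,tilt): return Rot.from_matrix(Rz(yaw))*Rot.from_rotvec([0,tilt,0])
def tcp_for_lip(lip,yaw,tilt,p,g=G):
    R=cupR(yaw,tilt); return lip+R.apply(g-LIP), down(yaw,p-tilt)
def tcp_for_cup(o,yaw,p,g=G): return o+Rz(yaw)@g, down(yaw,p)
POUR=[(44,6,8),(50,4,14),(56,1,19.5),(62,-2,23.5),(68,-4,26.5),(74,-6,28.5)]
def pour_lip(x,phi): return binp(x,0,147-(x+74)*np.tan(np.radians(phi)))
E
python3 - <<'E'
from h import *
for p in [30,40,45,50,55,60,65]:
    P=np.radians(p); out=[]
    for lift in (0,.12): 
        a,q=tcp_for_cup(CUP+[0,0,lift],YC,P); out.append(inverse_kinematics(a,q))
    out.append(inverse_kinematics(*tcp_for_lip(pour_lip(6,0)+[0,0,.05],YB,np.radians(38),P)))
    for t,x,f in POUR: out.append(inverse_kinematics(*tcp_for_lip(pour_lip(x,f),YB,np.radians(t),P)))
    for lift in (0.003,.06): 
        a,q=tcp_for_cup(PAD+[0,0,lift],YP,P); out.append(inverse_kinematics(a,q))
    print(p,[o is not None for o in out])
    if p in(45,55): print(np.round([o if o is not None else [0]*7 for o in out],2))
E
```

```text
30 [True, True, True, True, True, True, True, True, True, True, True]
40 [False, False, True, True, True, True, True, True, True, True, True]
45 [False, False, True, True, True, True, True, True, True, True, True]
[[ 0.    0.    0.    0.    0.    0.    0.  ]
 [ 0.    0.    0.    0.    0.    0.    0.  ]
 [ 0.73  0.1  -0.11  1.87 -0.05  1.06 -1.07]
 [ 0.7   0.21 -0.12  1.85  0.02  1.07 -1.14]
 [ 0.68  0.28 -0.13  1.76  0.08  1.18 -1.2 ]
 [ 0.65  0.35 -0.13  1.68  0.12  1.3  -1.24]
 [ 0.62  0.42 -0.13  1.59  0.15  1.41 -1.28]
 [ 0.59  0.5  -0.14  1.5   0.19  1.53 -1.3 ]
 [ 0.57  0.58 -0.14  1.4   0.21  1.66 -1.32]
 [-0.56  0.53  0.48  2.36  3.06  0.44  1.27]
 [-0.57  0.35  0.49  2.36  2.92  0.3   1.49]]
50 [False, False, True, True, True, True, True, True, True, True, True]
55 [False, False, True, True, True, True, True, True, True, True, True]
[[ 0.    0.    0.    0.    0.    0.    0.  ]
 [ 0.    0.    0.    0.    0.    0.    0.  ]
 [ 0.74  0.02 -0.06  1.98 -0.19  0.89 -0.93]
 [ 0.73  0.13 -0.1   1.96 -0.1   0.89 -1.02]
 [ 0.71  0.19 -0.12  1.87 -0.02  1.   -1.11]
 [ 0.69  0.26 -0.13  1.79  0.04  1.11 -1.18]
 [ 0.66  0.33 -0.13  1.7   0.09  1.23 -1.23]
 [ 0.63  0.4  -0.14  1.61  0.13  1.35 -1.27]
 [ 0.6   0.48 -0.14  1.51  0.17  1.48 -1.29]
 [-0.6   0.63  0.48  2.42  2.96  0.74  1.27]
 [-0.8   0.51  0.71  2.44  3.04  0.6   1.22]]
60 [False, False, True, True, True, True, True, True, True, True, True]
65 [False, False, True, True, True, True, True, True, True, True, True]
```

```bash
python3 - <<'E'
from h import *
for p in [20,25,30,34]:
    P=np.radians(p); out=[]
    for lift in (0,.12): 
        a,q=tcp_for_cup(CUP+[0,0,lift],YC,P); out.append(inverse_kinematics(a,q))
    a,q=tcp_for_cup(CUP,YC,P); a=a-.1*Rot.from_quat(q).as_matrix()[:,2];out.append(inverse_kinematics(a,q))
    out.append(inverse_kinematics(*tcp_for_lip(pour_lip(6,0)+[0,0,.05],YB,np.radians(38),P)))
    for t,x,f in POUR[::5]: out.append(inverse_kinematics(*tcp_for_lip(pour_lip(x,f),YB,np.radians(t),P)))
    for lift in (0.003,.06): 
        a,q=tcp_for_cup(PAD+[0,0,lift],YP,P); out.append(inverse_kinematics(a,q))
    print(p,[o is not None for o in out])
    print(np.round([o if o is not None else [0]*7 for o in out],2))
for x in (-55,45):
    print(inverse_kinematics(binp(x,0,180),down(YB)))
E
```

```text
20 [True, True, True, True, True, False, True, True]
[[ 0.28  0.27 -0.21  2.38  0.43  0.16 -2.01]
 [ 0.48  0.01 -0.4   2.31  0.03  0.48 -1.63]
 [ 0.49 -0.01 -0.41  2.4   0.02  0.4  -1.62]
 [ 0.64  0.33 -0.13  1.62  0.15  1.49 -1.24]
 [ 0.61  0.45 -0.13  1.59  0.19  1.51 -1.29]
 [ 0.    0.    0.    0.    0.    0.    0.  ]
 [ 0.11  0.44 -0.19  2.09  0.52  0.31 -2.24]
 [ 0.2   0.35 -0.29  2.07  0.42  0.43 -2.14]]
25 [True, True, True, True, True, True, True, True]
[[-1.08  0.96  1.37  2.48  4.46  0.86 -0.11]
 [ 0.49 -0.03 -0.4   2.37  0.01  0.36 -1.61]
 [ 0.51 -0.05 -0.42  2.47 -0.02  0.28 -1.59]
 [ 0.66  0.28 -0.13  1.67  0.12  1.41 -1.22]
 [ 0.63  0.4  -0.13  1.64  0.16  1.42 -1.27]
 [ 0.29  0.79  0.26  1.22  0.13  1.95 -1.17]
 [-0.02  0.42 -0.06  2.15  0.7   0.18 -2.46]
 [ 0.15  0.32 -0.24  2.13  0.57  0.32 -2.3 ]]
30 [True, True, False, True, True, True, True, True]
[[ 0.04  0.26  0.04  2.49  3.06  0.14  1.61]
 [ 0.5  -0.05 -0.41  2.42 -0.01  0.24 -1.6 ]
 [ 0.    0.    0.    0.    0.    0.    0.  ]
 [ 0.68  0.23 -0.13  1.72  0.09  1.32 -1.19]
 [ 0.65  0.35 -0.13  1.69  0.14  1.33 -1.25]
 [ 0.53  0.74 -0.14  1.25  0.28  1.91 -1.33]
 [-1.14  1.18  1.36  2.24  4.39  0.88 -0.43]
 [-0.01  0.3  -0.07  2.19  0.8   0.19 -2.56]]
34 [False, True, False, True, True, True, True, True]
[[ 0.    0.    0.    0.    0.    0.    0.  ]
 [ 0.51 -0.06 -0.42  2.47 -0.03  0.14 -1.58]
 [ 0.    0.    0.    0.    0.    0.    0.  ]
 [ 0.69  0.2  -0.12  1.76  0.06  1.25 -1.17]
 [ 0.66  0.31 -0.13  1.73  0.11  1.26 -1.22]
 [ 0.54  0.7  -0.14  1.29  0.26  1.85 -1.33]
 [-0.32  0.44  0.26  2.26  2.75  0.12  1.69]
 [-0.69  0.36  0.67  2.26 -1.39  0.07 -0.48]]
[ 0.68247163  0.33023117 -0.13175193  1.82919136  0.05112968  0.98543336
 -1.18878006]
[ 0.63255095  0.48971538 -0.16255153  1.59983991  0.08741484  1.05916
 -1.27233282]
```

```bash
cat > s1.py <<'E'
from h import *
def st(*a): print(*a,'t',round(read_time_s(),2),'F',np.round(read_ft_force(),1),'gap',round(read_finger_gap(),4),'p',np.round(read_eef_pos(),4))
E
python3 - <<'E'
from s1 import *
move_gripper(.05,30)
q=down(YB)
move_ptp(binp(-55,0,250),q); 
P=camera_params('wrist');snap('wrist','w_tab',scale=1.5)
movel(binp(-55,0,181),q,.15); st('down')
move_gripper(.0,30); st('grip')
E
```

```text
down t 7.22 F [0.4 0.4 0.3] gap 0.0497 p [ 0.4649 -0.3468  0.1817]
grip t 7.63 F [-0.5  1.9  4.6] gap 0.013 p [ 0.4651 -0.3471  0.1825]
```

View pics/w_tab.png

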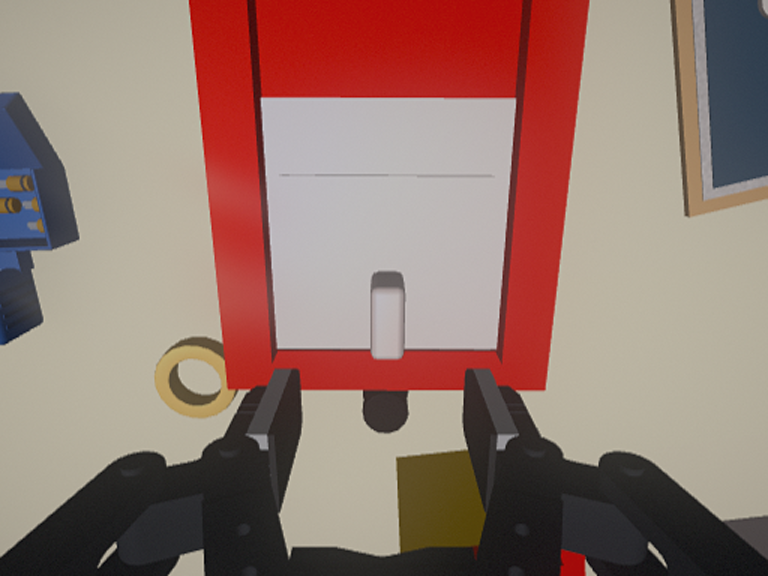

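```bash
python3 - <<'E'
from s1 import *
q=down(YB); p=read_eef_pos()
u=Rz(YB)[:,0]
movel(np.array([p[0],p[1],.1825])+u*.097,q,.08); st('slid')
movel(np.array([p[0],p[1],.1825])+u*.1015,q,.02); st('stop')
move_gripper(.045); st('rel')
movel(read_eef_pos()+np.array([0,0,.12]),q,.25)
move_ptp(binp(-115,0,360),q)
snap('wrist','w_open',scale=1.5);snap('scene','s_open',(110,110,270,230),4)
E
```

```text
slid t 9.01 F [-3.7  1.8  5. ] gap 0.0132 p [ 0.5603 -0.3613  0.1826]
stop t 9.38 F [-11.7   5.1  11.7] gap 0.0136 p [ 0.5606 -0.3614  0.1825]
rel t 9.79 F [0.  0.2 0.8] gap 0.0447 p [ 0.5658 -0.3621  0.1821]
```

View pics/w_open.png

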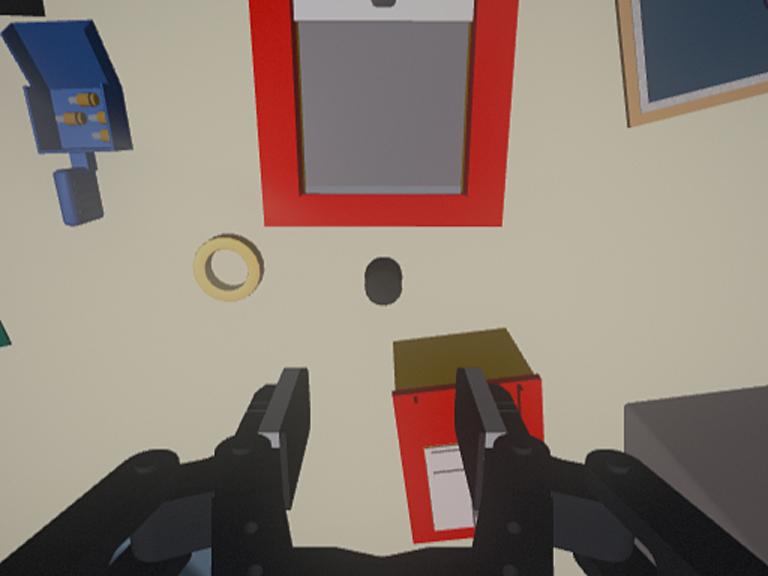

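```bash
python3 - <<'E'
from m import *
P=camera_params('wrist')
B=lambda px,z:np.round(Rz(YB).T@(onz('wrist',((px[0]+.5)/1.5-.5,(px[1]+.5)/1.5-.5),z,P)-BIN)*1000,1)
print('edge',B((384,21),.1545),B((384,21),.1515),'port near',B((384,194),.15),'lid near',B((384,226),.15),B((265,226),.15),B((503,226),.15))
im=read_camera('wrist');o=cv2.resize(im[0:160,150:370],None,fx=3.6,fy=3.6,interpolation=cv2.INTER_CUBIC);cv2.imwrite('pics/w_open2.png',o[:,:,::-1])
E
```

```text
edge [ 22.3   0.6 154.5] [ 22.8   0.6 151.5] port near [-7.68e+01  1.00e-01  1.50e+02] lid near [-97.6   0.  150. ] [-97.9  78.1 150. ] [-97.3 -78.  150. ]
```

View pics/w_open2.png

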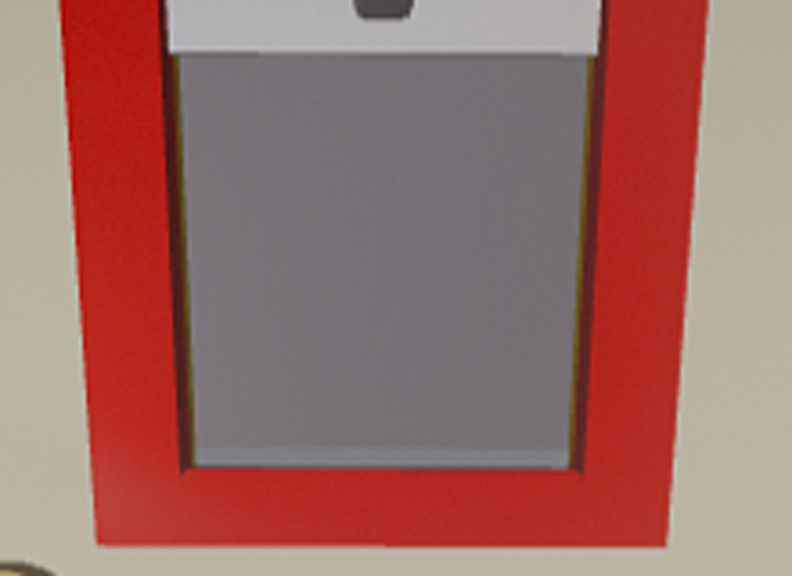

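```bash
cat >> h.py <<'E'
G=np.array([-58,0,45])/1e3; PP=np.radians(21)
E
python3 - <<'E'
from s1 import *
def ok(a,q): 
    r=inverse_kinematics(a,q); return None if r is None else np.round(r,2)
for d in (20,21,22,24):
    p=np.radians(d)
    for l in (0,.06,.14): print(d,l,ok(*tcp_for_cup(CUP+[0,0,l],YC,p,G)))
    print('pour',[ok(*tcp_for_lip(pour_lip(-6,28),YB,np.radians(t),p,G)) is not None for t in (44,50,56,62,66,68,70,71,72,73,74)])
E
```

```text
20 0 [ 0.15  0.26 -0.07  2.38  0.2   0.16 -1.79]
20 0.06 [ 0.45  0.14 -0.38  2.34  0.19  0.33 -1.78]
20 0.14 [ 0.55 -0.03 -0.46  2.28 -0.    0.54 -1.6 ]
pour [True, True, True, True, True, True, True, True, False, False, False]
21 0 [ 0.11  0.26 -0.03  2.39  0.16  0.13 -1.76]
21 0.06 [ 0.44  0.13 -0.36  2.35  0.2   0.31 -1.78]
21 0.14 [ 0.56 -0.03 -0.46  2.29 -0.01  0.51 -1.59]
pour [True, True, True, True, True, True, True, True, True, False, False]
22 0 [ 0.07  0.26  0.01  2.4   0.11  0.1  -1.72]
22 0.06 [ 0.42  0.12 -0.34  2.37  0.2   0.28 -1.79]
22 0.14 [ 0.57 -0.04 -0.47  2.3  -0.02  0.49 -1.58]
pour [True, True, True, True, True, True, True, True, True, True, False]
24 0 [ 0.22  0.26 -0.14  2.42  0.79  0.07 -2.38]
24 0.06 [ 0.38  0.11 -0.31  2.39  0.22  0.23 -1.81]
24 0.14 [ 0.58 -0.06 -0.48  2.33 -0.03  0.45 -1.57]
pour [True, True, True, True, True, True, True, True, True, True, True]
```

```bash
python3 - <<'E'
from s1 import *
move_gripper(.055)
q=down(YC,PP)
a,_=tcp_for_cup(CUP,YC,PP,G)
move_ptp(a+[0,0,.14],q); st('above')
movel(a+[0,0,.045],q,.15); snap('wrist','w_h1',scale=1.5); print(np.round(read_qpos(),2))
movel(a,q,.06); st('at'); snap('wrist','w_h2',scale=1.5);print(np.round(read_qpos(),2))
E
```

```text
above t 12.76 F [ 0.4 -0.2  0.1] gap 0.055 p [ 0.4704 -0.0861  0.1862]
[ 0.48  0.17 -0.41  2.36  0.3   0.27 -1.88]
at t 14.49 F [0.8 0.3 0.1] gap 0.0546 p [ 0.4696 -0.085   0.0454]
[ 0.31  0.27 -0.23  2.38  0.5   0.15 -2.08]
```

View pics/w_h2.png

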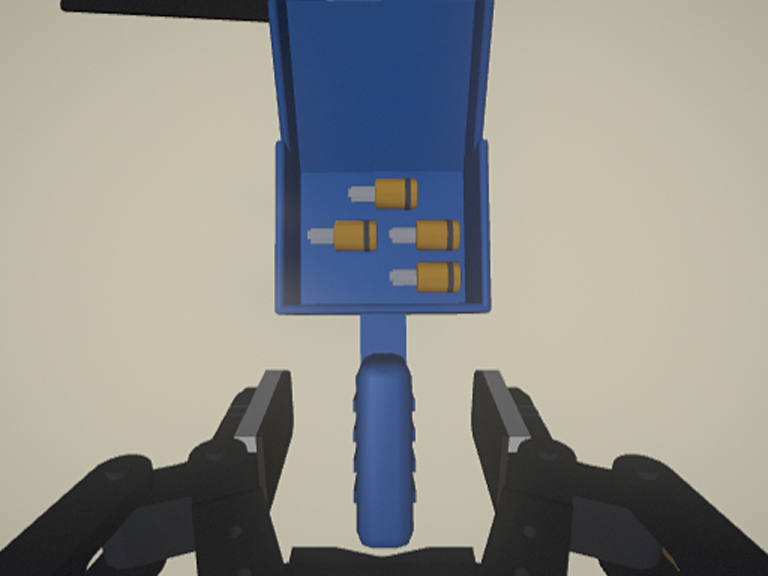

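```bash
python3 - <<'E'
from s1 import *
move_gripper(.0,80); st('grip')
p=read_eef_pos(); q=down(YC,PP)
movel(p+[0,0,.02],q,.05); st('lift')
movel(p+[0,0,.2],q,.15); st('up')
snap('wrist','w_up',scale=1.5)
a,qq=tcp_for_lip(pour_lip(6,0)+[0,0,.09],YB,np.radians(25),PP,G)
print(np.round(inverse_kinematics(a,qq),2),np.round(read_qpos(),2))
E
```

```text
grip t 14.99 F [-2.8  0.8  5.2] gap 0.013 p [ 0.4693 -0.0851  0.0454]
lift t 15.55 F [-0.6  0.9 -2.2] gap 0.0129 p [ 0.4688 -0.0853  0.065 ]
up t 16.9 F [ 0.4 -0.  -2.9] gap 0.0129 p [ 0.4684 -0.085   0.244 ]
[ 0.72  0.16 -0.14  1.77  0.05  1.28 -1.15] [ 0.62 -0.13 -0.5   2.23 -0.1   0.67 -1.51]
```

View pics/w_up.png

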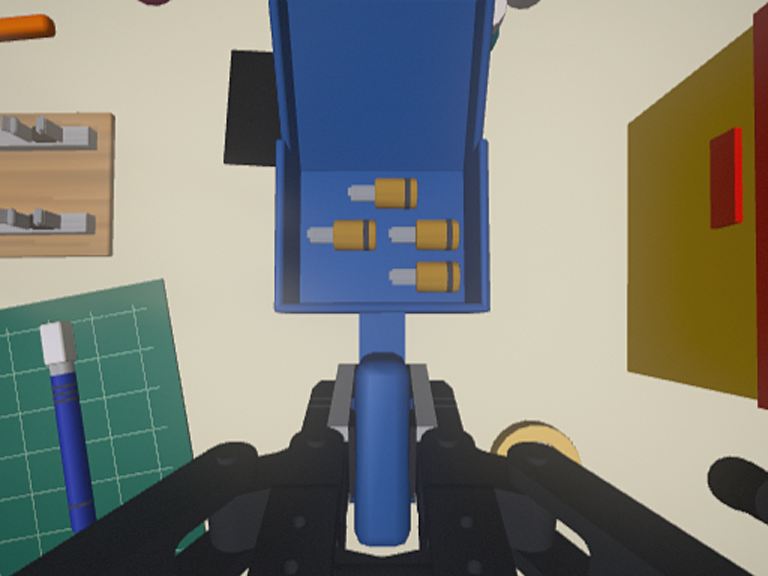

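```bash
python3 - <<'E'
from s1 import *
rad=np.radians
a,qq=tcp_for_lip(pour_lip(6,0)+[0,0,.09],YB,rad(22),PP,G)
movel(a,qq,.15); st('above')
a,qq=tcp_for_lip(pour_lip(6,0)+[0,0,.02],YB,rad(42),PP,G)
movel(a,qq,.08); st('near')
snap('scene','s_near',(110,60,290,190),4); snap('wrist','w_near',scale=1.5)
E
```

```text
above t 18.88 F [-0.1 -0.2 -1.2] gap 0.0134 p [ 0.4092 -0.3381  0.2991]
near t 19.57 F [-0.   0.8 -1.2] gap 0.0129 p [ 0.4369 -0.3432  0.2655]
```

View pics/s_near.png

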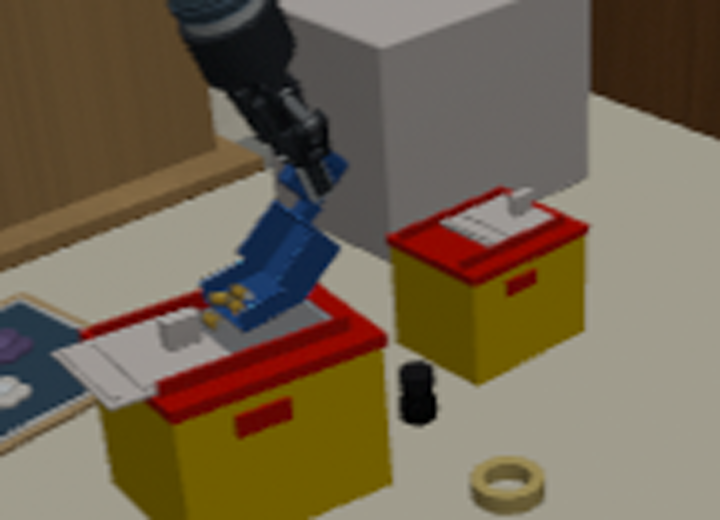

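View pics/w_near.png

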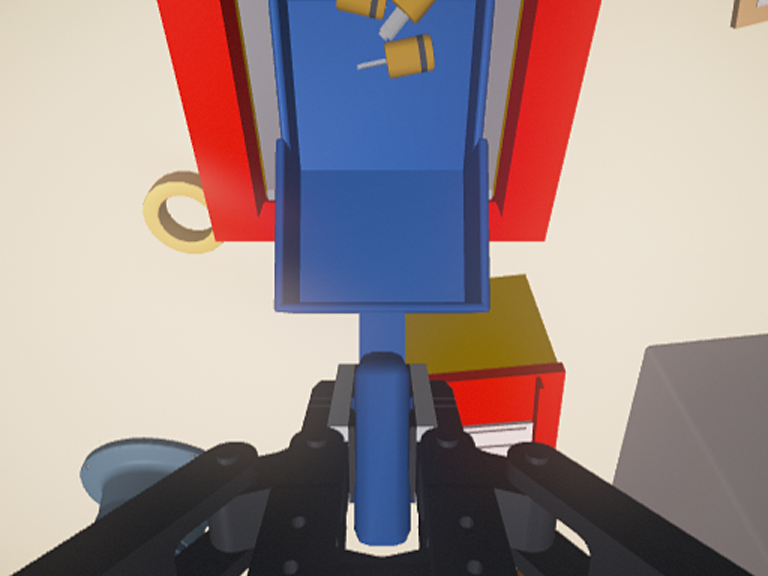

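```bash
python3 - <<'E'
from s1 import *
snap('scene','s_near2',(140,100,220,160),9); snap('wrist','w_near2',(150,0,400,140),3)
E
```

```text
(no output)
```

View pics/s_near2.png

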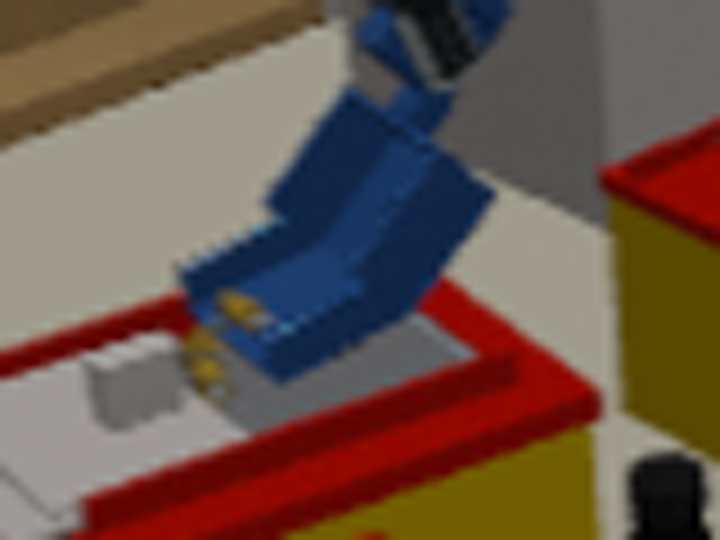

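View pics/w_near2.png

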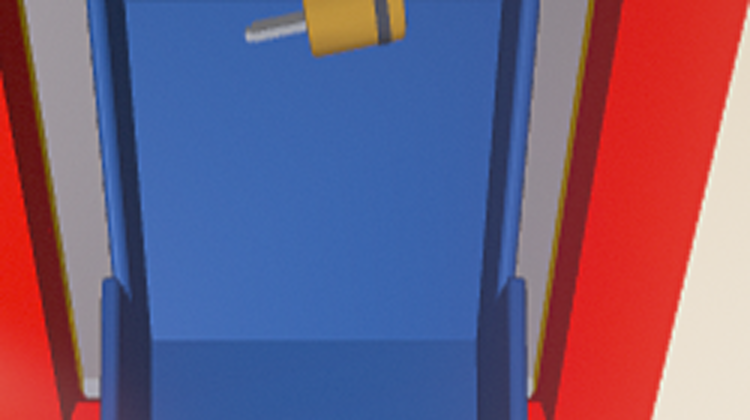

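```bash
python3 - <<'E'
from s1 import *
rad=np.radians
for t,x,f in [(46,-2,12),(54,-4,20)]:
    a,qq=tcp_for_lip(pour_lip(x,f),YB,rad(t),PP,G)
    movel(a,qq,.08)
st('pressed')
snap('scene','s_p1',(140,100,220,160),9); snap('top','t_p1',(315,140,400,235),6); snap('wrist','w_p1',scale=1.5)
E
```

```text
pressed t 20.61 F [0.9 0.2 0.2] gap 0.0129 p [ 0.4514 -0.3445  0.2361]
```

View pics/s_p1.png

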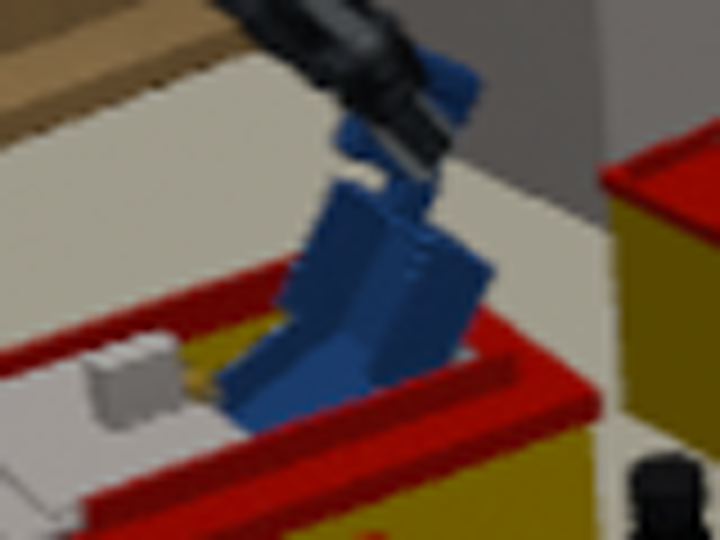

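View pics/t_p1.png

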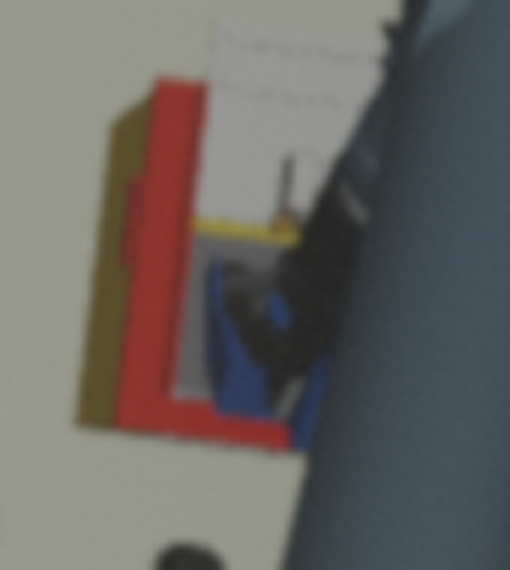

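View pics/w_p1.png

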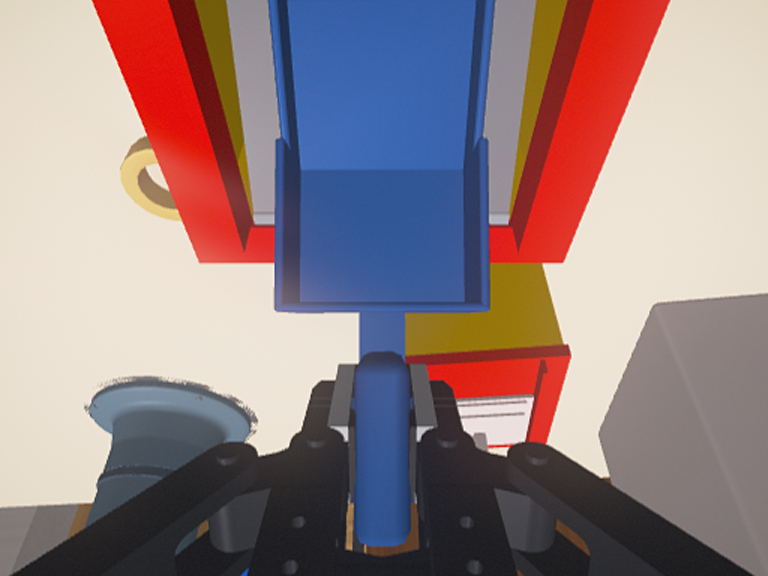

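```bash
python3 - <<'E'
from s1 import *
rad=np.radians
for t,x,f in [(60,-5,24),(66,-7,27),(70,-8,28)]:
    a,qq=tcp_for_lip(pour_lip(x,f),YB,rad(t),PP,G)
    movel(a,qq,.08)
pause(.4)
st('poured')
snap('scene','s_p2',(140,100,220,160),9); snap('top','t_p2',(315,140,400,235),6); snap('wrist','w_p2',scale=1.5)
for c in('scene','wrist','top'):
  read_camera(c);print(c,[(np.round(d['at'],1).tolist(),round(d['confidence'],2)) for d in look_for(c,'blade0')[:6]])
E
```

```text
Traceback (most recent call last):
bench.MotionError: the arm cannot follow that straight line within its joint ranges
```

```bash
python3 - <<'E'
from s1 import *
pause(.3)
st('now');print(np.round(read_qpos(),2),Rot.from_quat(read_tcp_rot()).as_matrix()[:,2])
snap('scene','s_p2',(140,100,220,160),9); snap('top','t_p2',(315,140,400,235),6); snap('wrist','w_p2',scale=1.5)
for c in('scene','wrist','top'):
  read_camera(c);print(c,[(np.round(d['at'],1).tolist(),round(d['confidence'],2)) for d in look_for(c,'blade0')[:6]])
E
```

```text
now t 21.64 F [ 0.2 -0.6 -0.8] gap 0.0134 p [ 0.4707 -0.3487  0.2397]
[ 0.56  0.72 -0.17  1.29  0.3   1.91 -1.35] [-0.69859794  0.10384135 -0.70793919]
scene [([188.3, 280.0], 0.69), ([136.8, 218.1], 0.26)]
wrist [([216.4, 3.5], 0.63), ([84.4, 87.5], 0.59)]
top []
```

View pics/s_p2.png

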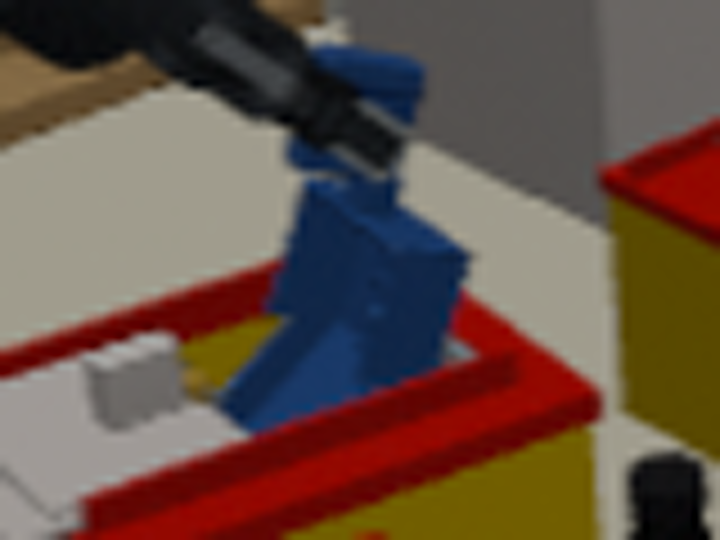

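View pics/t_p2.png

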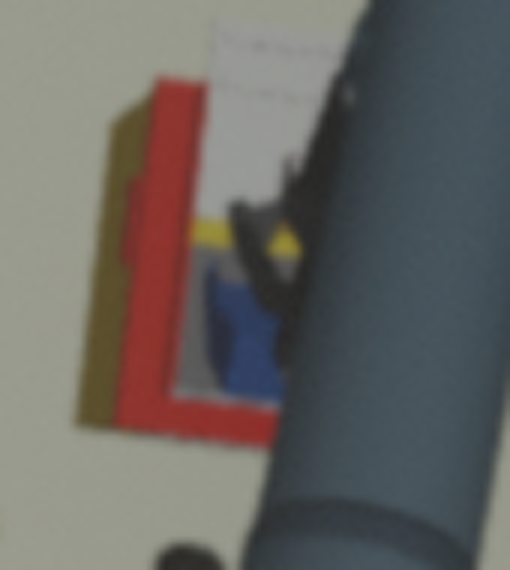

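View pics/w_p2.png

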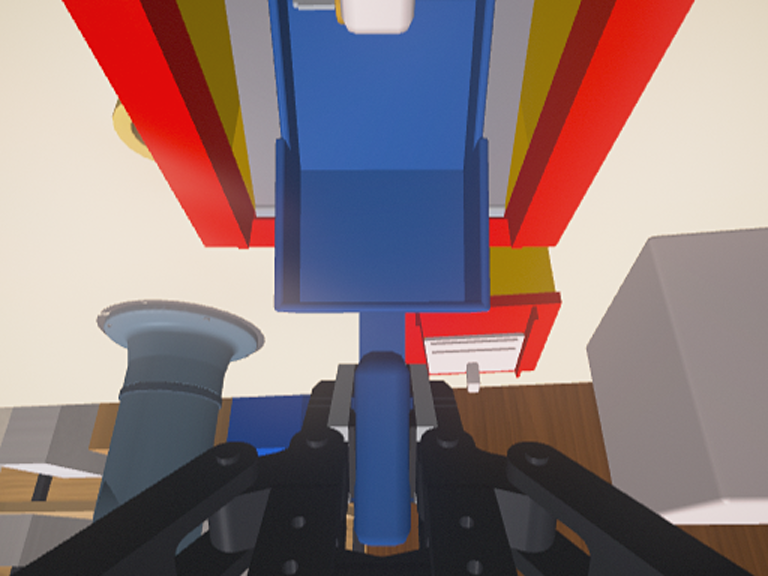

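```bash
cat >> h.py <<'E'
TMP=np.array([.56,-.098,0])
E
python3 - <<'E'
from s1 import *
rad=np.radians
a,qq=tcp_for_lip(pour_lip(-12,0)+[0,0,.03],YB,rad(62),PP,G)
movel(a,qq,.1)
a,qq=tcp_for_lip(pour_lip(-20,0)+[0,0,.11],YB,rad(30),PP,G)
movel(a,qq,.15); st('up')
snap('top','t_p3',(315,140,400,235),6); snap('scene','s_p3',(140,100,220,160),9); snap('wrist','w_p3',scale=1.5)
a,qq=tcp_for_cup(TMP+[0,0,.12],YC,PP,G); movel(a,qq,.2)
a,qq=tcp_for_cup(TMP+[0,0,.006],YC,PP,G); movel(a,qq,.12); st('low')
a,qq=tcp_for_cup(TMP+[0,0,.0003],YC,PP,G); movel(a,qq,.03); st('down')
move_gripper(.055); st('rel')
movel(a+[0,0,.12],qq,.2)
E
```

```text
up t 23.57 F [ 0.1  0.6 -1.5] gap 0.0129 p [ 0.3931 -0.336   0.334 ]
low t 26.57 F [ 0.4 -0.3 -0.8] gap 0.0133 p [ 0.5031 -0.091   0.0516]
down t 26.91 F [-1.8 -0.4 -1.1] gap 0.0129 p [ 0.5026 -0.091   0.0455]
rel t 27.38 F [ 0.   0.3 -0.1] gap 0.0549 p [ 0.5026 -0.0909  0.0454]
```

View pics/s_p3.png

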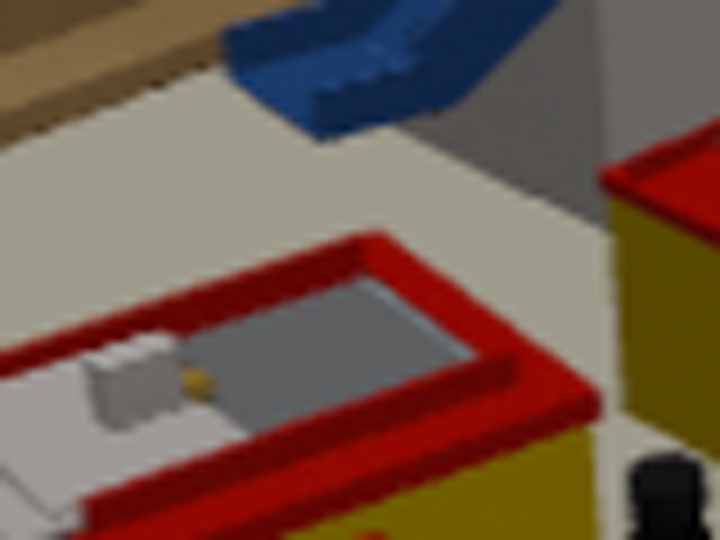

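View pics/t_p3.png

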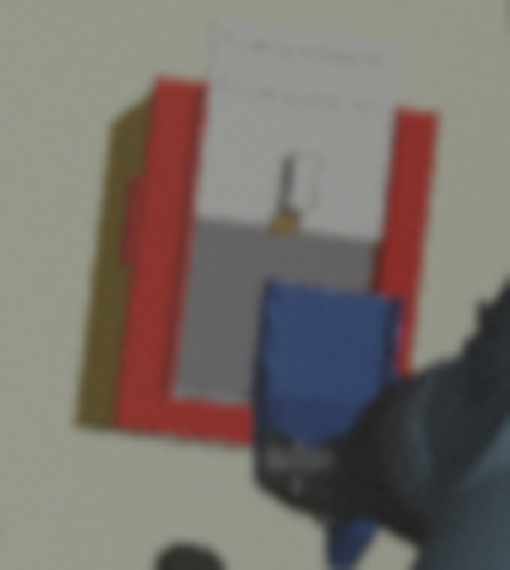

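View pics/w_p3.png

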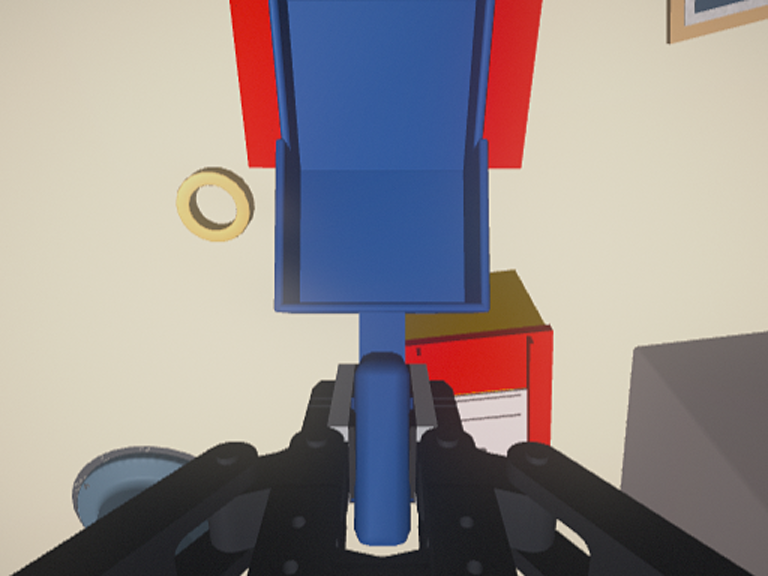

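```bash
python3 - <<'E'
from s1 import *
q=down(YB)
move_gripper(.05,30)
move_ptp(binp(0,0,290),q); st()
P=camera_params('wrist')
snap('wrist','w_perch',(150,100,400,260),3.2)
for z in (.1545,.16,.1655):
  pass
for n in['shutter_tab','blade0']:print(n,[(np.round(d['at'],1).tolist(),round(d['confidence'],2),np.round(Rz(YB).T@(onz('wrist',d['at'],.16,P)-BIN)*1000,1)) for d in tip_of('wrist',n)[:3]])
E
```

```text
t 29.48 F [-0.8  0.3 -0.3] gap 0.0501 p [ 0.5187 -0.353   0.2888]
shutter_tab [([256.5, 133.1], 0.73, array([ 43.9,   1.2, 160. ]))]
blade0 [([245.9, 160.0], 0.77, array([ 23.7,   9.1, 160. ]))]
```

View pics/w_perch.png

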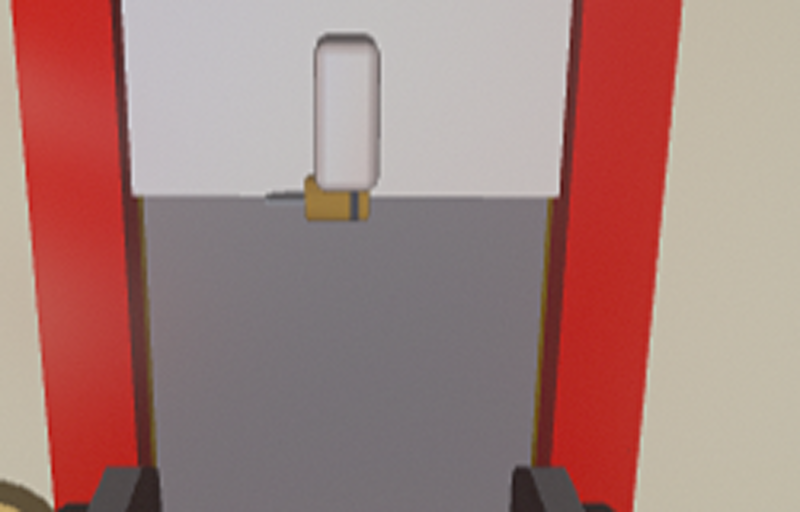

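```bash
python3 - <<'E'
from s1 import *
q=down(YB)
movel(binp(53,0,250),q,.15)
snap('wrist','w_g0',scale=1.0)
movel(binp(53,0,183),q,.12)
move_gripper(0,30); st('grip')
p=read_eef_pos();u=Rz(YB)[:,0]
movel(p-u*.02,q,.08); st('jerk')
snap('scene','s_j',(140,100,220,160),9); snap('top','t_j',(315,140,400,235),6)
E
```

```text
grip t 31.39 F [-1.2  1.3  3.4] gap 0.0133 p [ 0.5717 -0.363   0.1843]
jerk t 31.78 F [-2.3  1.4  3.2] gap 0.013 p [ 0.5509 -0.3598  0.1844]
```

View pics/s_j.png

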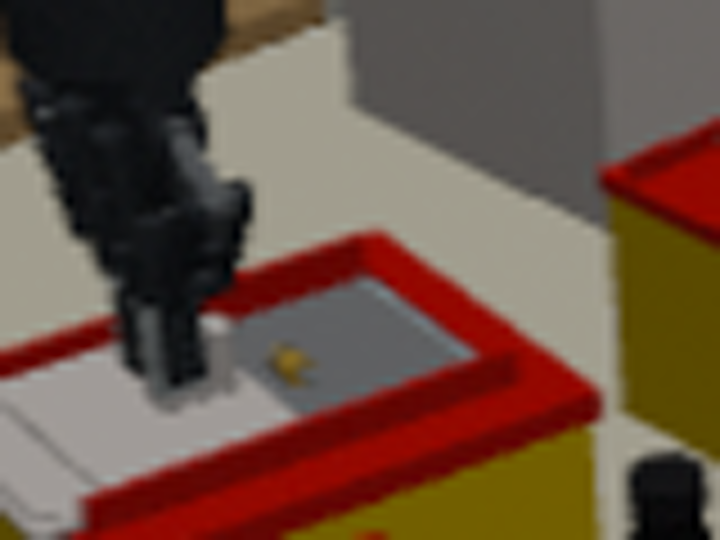

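```bash
python3 - <<'E'
from s1 import *
q=down(YB)
p=read_eef_pos();u=Rz(YB)[:,0]
movel(p+u*.018,q,.06); movel(p+u*.0235,q,.02); st('stop')
move_gripper(.05); 
movel(read_eef_pos()+np.array([0,0,.1]),q,.25)
move_ptp(binp(-60,0,320),q); st()
P=camera_params('wrist'); snap('wrist','w_re',(120,0,420,220),2.6)
B=lambda px,z:np.round(Rz(YB).T@(onz('wrist',px,z,P)-BIN)*1000,1)
print([(np.round(d['at'],1).tolist(),round(d['confidence'],2),B(d['at'],.154)) for d in tip_of('wrist','blade0')[:3]])
E
```

```text
stop t 32.75 F [-6.6  2.7  6.2] gap 0.0134 p [ 0.5718 -0.363   0.1843]
t 34.3 F [0.6 0.5 0.2] gap 0.0503 p [ 0.4579 -0.3463  0.3187]
[([250.4, 122.6], 0.66, array([-13.6,   3.5, 154. ]))]
```

View pics/w_re.png

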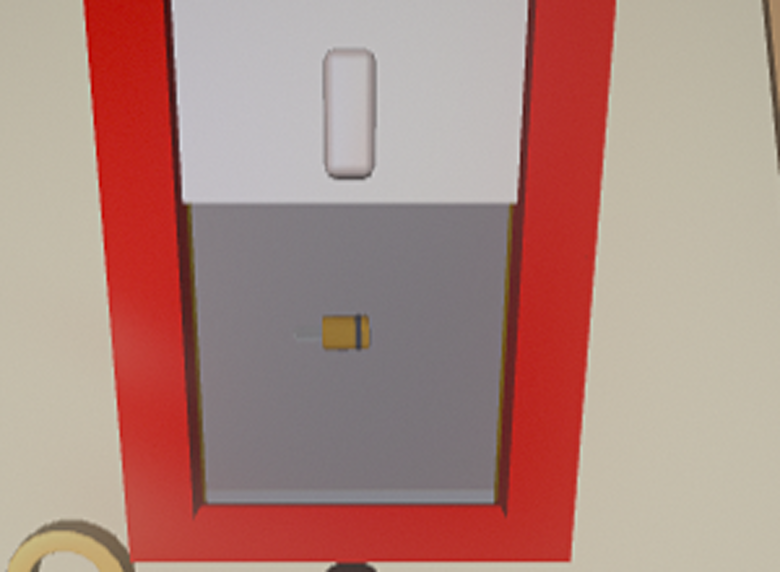

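```bash
python3 - <<'E'
from s1 import *
r=np.radians
for p in (24,27,30,33):
    P=r(p); ok=lambda a: None if inverse_kinematics(*a) is None else np.round(inverse_kinematics(*a),2)
    print(p,'tmp',ok(tcp_for_cup(TMP,YC,P,G)),ok(tcp_for_cup(TMP+[0,0,.1],YC,P,G)))
    print('press',[ok(tcp_for_lip(pour_lip(-28,f),YB,r(t),P,G)) is not None for t in (60,66,68,70,72,74) for f in (0,27)])
    print('pad',ok(tcp_for_cup(PAD+[0,0,.003],YP,P,G)),ok(tcp_for_cup(PAD+[0,0,.1],YP,P,G)))
E
```

```text
24 tmp [ 0.14  0.3  -0.06  2.35  0.37  0.08 -1.96] [ 0.71  0.11 -0.63  2.28  0.23  0.36 -1.8 ]
press [True, True, True, True, True, True, True, True, True, True, False, True]
pad [ 0.12  0.43 -0.21  2.12  0.77  0.25 -2.5 ] [ 0.55  0.32 -0.68  2.07  0.66  0.49 -2.33]
27 tmp [-1.04  1.02  1.37  2.42  4.41  0.91 -0.13] [ 0.68  0.1  -0.6   2.32  0.24  0.28 -1.82]
press [True, True, True, True, True, True, True, True, True, True, True, True]
pad [-0.11  0.42  0.05  2.17  0.73  0.13 -2.51] [ 0.47  0.29 -0.6   2.11  0.71  0.41 -2.4 ]
30 tmp [0.05 0.3  0.04 2.41 3.09 0.1  1.59] [ 0.66  0.08 -0.58  2.35  0.29  0.2  -1.87]
press [True, True, True, True, True, True, True, True, True, True, True, True]
pad [-1.13  1.17  1.36  2.24  4.4   0.88 -0.43] [ 0.31  0.25 -0.42  2.15  0.75  0.32 -2.46]
33 tmp [0.05 0.31 0.04 2.44 3.1  0.19 1.57] [ 0.66  0.07 -0.58  2.39  0.44  0.13 -2.01]
press [True, True, True, True, True, True, True, True, True, True, True, True]
pad [-0.32  0.43  0.26  2.24  2.65  0.08  1.8 ] [ 0.02  0.22 -0.12  2.2   0.77  0.22 -2.53]
```

```bash
python3 - <<'E'
from s1 import *
r=np.radians
for f in (0,26): print(inverse_kinematics(*tcp_for_lip(pour_lip(-28,f),YB,r(67),PP,G)) is not None)
move_gripper(.055)
a,qq=tcp_for_cup(TMP,YC,PP,G)
move_ptp(a+[0,0,.12],qq); snap('wrist','w_tmp',scale=1.5)
movel(a,qq,.1); st('at')
move_gripper(0,80)
movel(a+[0,0,.2],qq,.2); st('up')
a,qq=tcp_for_lip(pour_lip(-20,0)+[0,0,.11],YB,r(30),PP,G); movel(a,qq,.2)
a,qq=tcp_for_lip(pour_lip(-28,0)+[0,0,.03],YB,r(66),PP,G); movel(a,qq,.1); st('over')
snap('wrist','w_ov',scale=1.5)
E
```

```text
True
True
at t 37.18 F [-0.1  0.7  0.8] gap 0.0552 p [ 0.5029 -0.091   0.0455]
up t 38.78 F [-0.1 -0.7 -1.4] gap 0.0129 p [ 0.501  -0.0907  0.2431]Traceback (most recent call last):
  File "<stdin>", line 11, in <module>
bench.MotionError: the arm cannot follow that straight line within its joint ranges
```

View pics/w_tmp.png

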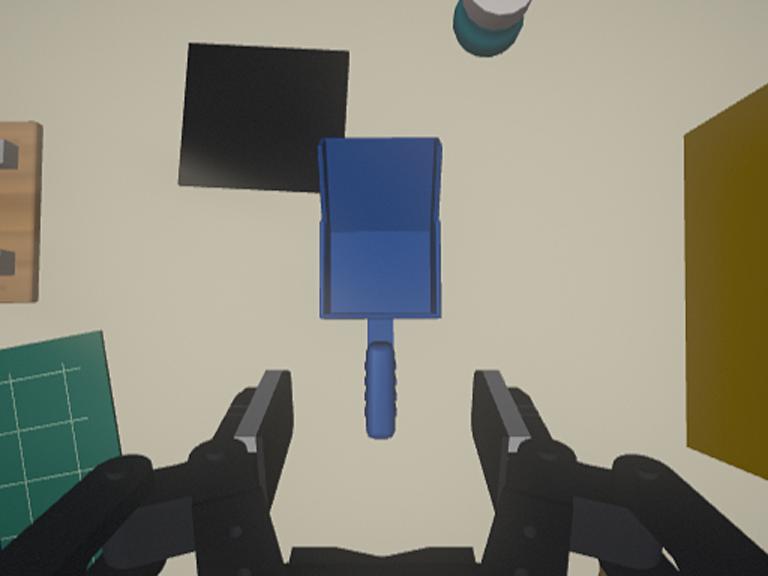

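```bash
python3 - <<'E'
from s1 import *
r=np.radians
print(np.round(read_qpos(),2))
for x,dz,t in ((-28,.03,66),(-28,.03,60),(-28,.0,66),(-22,.03,66),(-28,.015,64)):
    a,qq=tcp_for_lip(pour_lip(x,0)+[0,0,dz],YB,r(t),PP,G); o=inverse_kinematics(a,qq);print(x,dz,t,None if o is None else np.round(o,2))
a,qq=tcp_for_lip(pour_lip(-28,26),YB,r(66),PP,G); print(np.round(inverse_kinematics(a,qq),2))
E
```

```text
[ 0.99  0.18 -0.45  1.71  0.14  1.42 -1.21]
-28 0.03 66 [ 0.43  0.63  0.04  1.31  0.22  1.95 -1.24]
-28 0.03 60 [ 0.8   0.6  -0.49  1.38  0.38  1.91 -1.42]
-28 0.0 66 [ 0.69  0.68 -0.36  1.32  0.37  1.96 -1.4 ]
-22 0.03 66 [ 0.43  0.64  0.04  1.29  0.22  1.96 -1.24]
-28 0.015 64 [ 0.74  0.65 -0.42  1.33  0.38  1.96 -1.42]
[ 0.75  0.72 -0.46  1.33  0.41  1.95 -1.45]
```

```bash
python3 - <<'E'
from s1 import *
r=np.radians
a,qq=tcp_for_lip(pour_lip(-28,0)+[0,0,.022],YB,r(59),PP,G); move_ptp(a,qq); st('over')
print(np.round(read_qpos(),2))
snap('scene','s_ov',(140,100,220,160),9); 
try:
  for t,f in ((62,8),(64,17),(66,26)):
    a,qq=tcp_for_lip(pour_lip(-28,f),YB,r(t),PP,G); movel(a,qq,.06); st(t)
except MotionError as e: print(e)
snap('scene','s_pr',(140,100,220,160),9);
E
```

```text
over t 40.87 F [-0.1 -0.3 -0.3] gap 0.013 p [ 0.4367 -0.3415  0.2869]
[ 0.81  0.6  -0.49  1.4   0.38  1.88 -1.42]
62 t 41.51 F [ 0.  -1.   0.8] gap 0.0134 p [ 0.4418 -0.344   0.2632]
64 t 41.78 F [0.9 1.8 0.4] gap 0.0131 p [ 0.4468 -0.3442  0.2568]
66 t 42.07 F [ 0.5  0.  -0.1] gap 0.0132 p [ 0.4509 -0.3449  0.2499]
```

View pics/s_ov.png

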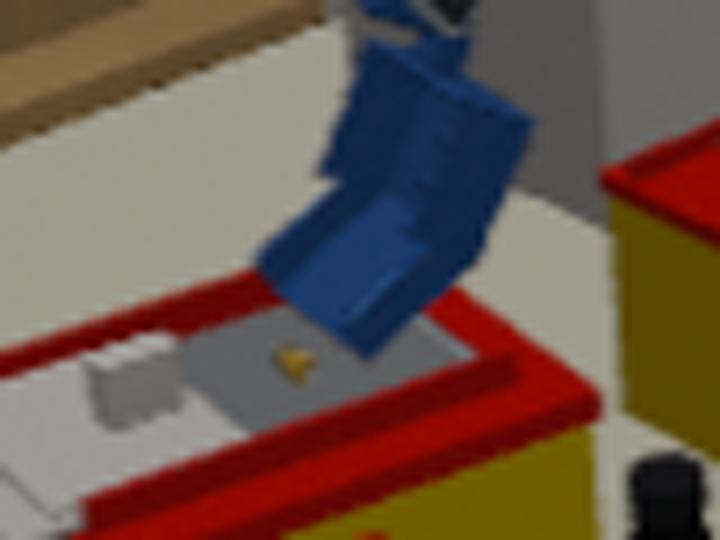

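View pics/s_pr.png

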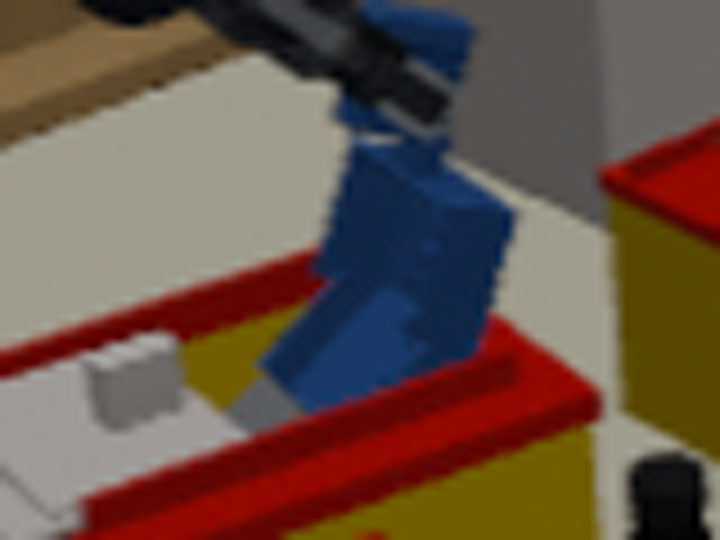

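```bash
python3 - <<'E'
from s1 import *
r=np.radians
pause(.3)
a,qq=tcp_for_lip(pour_lip(-28,0)+[0,0,.022],YB,r(59),PP,G); movel(a,qq,.1)
a,qq=tcp_for_lip(pour_lip(-20,0)+[0,0,.11],YB,r(30),PP,G); move_ptp(a,qq)
snap('scene','s_af',(110,90,240,187),6)
a,qq=tcp_for_cup(TMP+[0,0,.12],YC,PP,G); movel(a,qq,.25); print(np.round(read_qpos(),2))
a,qq=tcp_for_cup(TMP+[0,0,.006],YC,PP,G); movel(a,qq,.12); st('low')
a,qq=tcp_for_cup(TMP+[0,0,.0003],YC,PP,G); movel(a,qq,.03); st('down')
move_gripper(.055,30)
movel(a+[0,0,.12],qq,.2)
q=down(YB)
move_ptp(binp(-50,0,320),q)
snap('wrist','w_af',scale=1.5);snap('top','t_af',(250,90,420,230),4.4)
movel(binp(46,0,250),q,.25); movel(binp(46,0,183),q,.15); move_gripper(0,30); st('grip')
p=read_eef_pos();u=Rz(YB)[:,0]
movel(p-u*.097,q,.08); st('near'); movel(p-u*.1025,q,.02); st('shut')
move_gripper(.05)
movel(read_eef_pos()+np.array([0,0,.08]),q,.2)
move_ptp(binp(-115,0,360),q)
snap('wrist','w_shut',(140,0,400,180),3)
E
```

```text
[ 0.8   0.1  -0.73  2.23  0.17  0.48 -1.74]
low t 46.07 F [-0.1  0.3 -2.1] gap 0.0133 p [ 0.5032 -0.0912  0.0517]
down t 46.41 F [ 0.4 -0.3  0.3] gap 0.0135 p [ 0.5028 -0.0911  0.0456]
grip t 50.56 F [-1.4  0.2  4.5] gap 0.013 p [ 0.5648 -0.3619  0.1844]
near t 51.91 F [-0.7  2.   6. ] gap 0.0131 p [ 0.4683 -0.3475  0.1843]
shut t 52.33 F [ 5.6 -0.5 -0.7] gap 0.0132 p [ 0.4657 -0.3471  0.1844]
```

View pics/w_af.png

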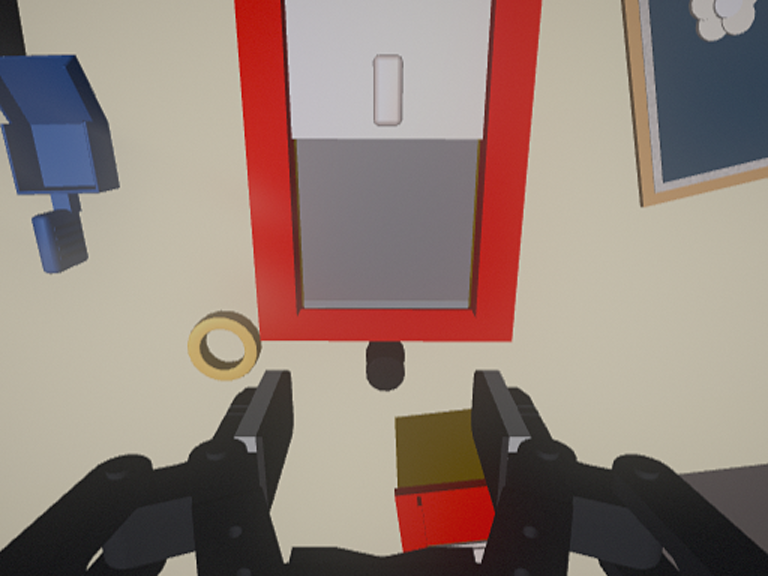

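View pics/w_shut.png

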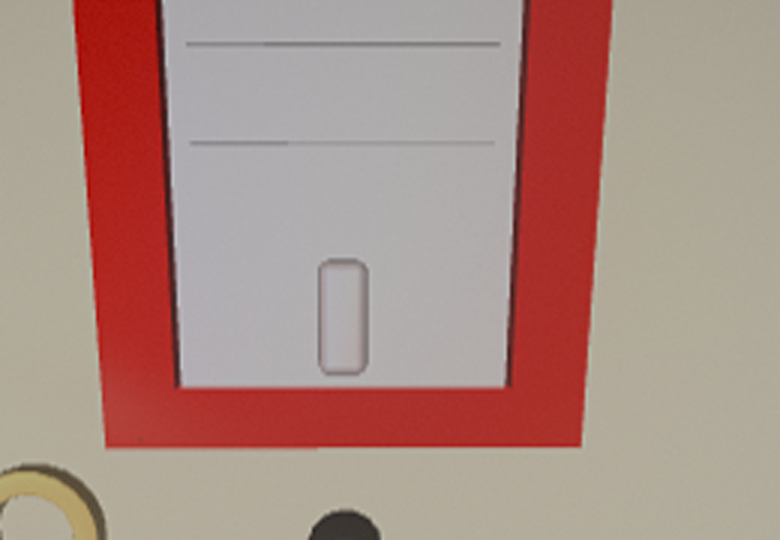

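View pics/t_af.png

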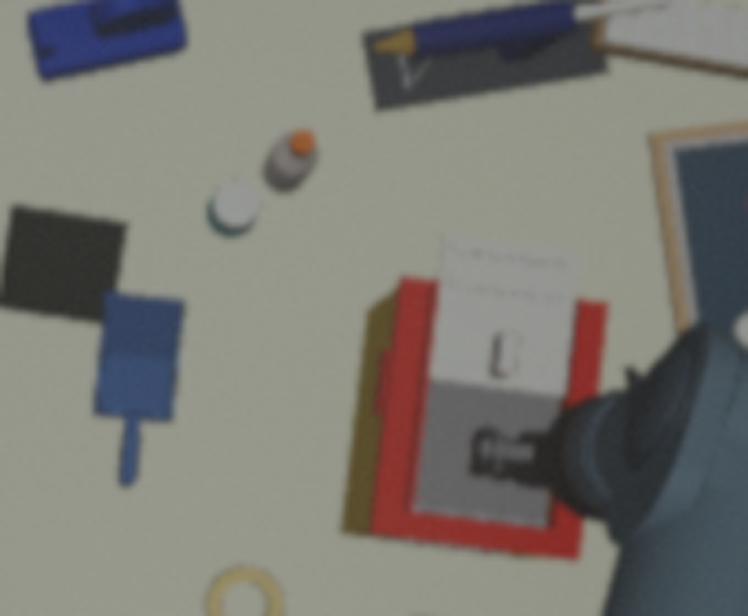

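```bash
python3 - <<'E'
from m import *
P=camera_params('wrist')
B=lambda px,z,P:np.round(Rz(YB).T@(onz('wrist',px,z,P)-BIN)*1000,1)
im=read_camera('wrist').astype(int)
P0=pickle.load(open('pics/w_bin.pkl','rb')); im0=cv2.imread('pics/w_bin.png')[:,:,::-1]
g=im[90:150,230]; k=np.argmax(np.diff(g[:,1])*-1)+90; print('edge row',k,B((230,k+.5),.1545,P))
im0=cv2.resize(im0,(512,384),interpolation=cv2.INTER_AREA).astype(int)
g=im0[80:150,230]; k=np.argmax(np.diff(g[:,1])*-1)+80; print('edge row before',k,B((230,k+.5),.1545,P0))
# red/beige lid edge
for i,p in((im,P),(im0,P0)):
    d=np.diff(i[100:170,230,1]);k=np.argmax(d)+100;print('lid',k,B((230,k+.5),.15,p))
E
```

```text
edge row 128 [-78.3  23.8 154.5]
edge row before 117 [-76.4  27.3 154.5]
lid 148 [-98.3  24.5 150. ]
lid 137 [-98.2  28.  150. ]
```

```bash
python3 - <<'E'
from s1 import *
import pickle
move_gripper(.055,80)
a,qq=tcp_for_cup(TMP,YC,PP,G)
move_ptp(a+[0,0,.12],qq); P=camera_params('wrist');pickle.dump(P,open('pics/w_pad.pkl','wb')); snap('wrist','w_pad',scale=1.5)
movel(a,qq,.1); st('at')
move_gripper(0,80)
movel(a+[0,0,.12],qq,.2); st('up')
E
```

```text
at t 56.83 F [0.3 0.1 0.3] gap 0.0551 p [ 0.503  -0.0911  0.0454]
up t 58.02 F [-0.1 -0.9 -2.2] gap 0.0133 p [ 0.5012 -0.0914  0.164 ]
```

View pics/w_pad.png

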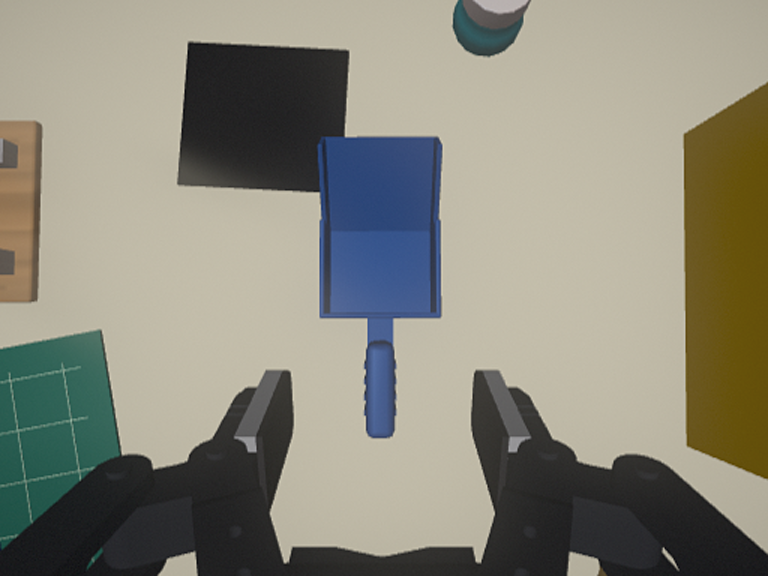

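```bash
python3 - <<'E'
from m import *
w=lambda x,y,z:W('w_pad',(x,y),z)
FL,FR,NL=w(189,42,.003),w(349,50,.003),w(178,185,.003)
print(np.linalg.norm(FL-FR),np.linalg.norm(FL-NL),'pad c',(FR+NL)/2,'yaw',np.degrees(np.arctan2(*(FL-NL)[1::-1])),np.degrees(np.arctan2((FR-FL)[0],-(FR-FL)[1])))
a,b,c,d=w(320,317,.034),w(440,317,.034),w(319,138,.034),w(441,138,.034)
m=(c+d-a-b)/2;y=np.arctan2(m[1],m[0]);print('cup o',(a+b)/2+.027*m/np.linalg.norm(m),np.degrees(y),np.linalg.norm(m),'expected',TMP)
E
```

```text
0.09904118763801814 0.08971336358103812 pad c [ 0.66406134 -0.03937443  0.003     ] yaw -10.091510698218702 -9.970047084717148
cup o [ 0.56044291 -0.09823507  0.034     ] -7.029349218649469 0.09826869678083147 expected [ 0.56  -0.098  0.   ]
```

```bash
sed -i 's/^PAD=.*/PAD=np.array([.6641,-.0392,0]);YP=np.radians(-9.8)/' h.py; python3 - <<'E'
from s1 import *
a,qq=tcp_for_cup(PAD+[0,0,.08],YP,PP,G); movel(a,qq,.15); print(np.round(read_qpos(),2))
a,qq=tcp_for_cup(PAD+[0,0,.010],YP,PP,G); movel(a,qq,.1); st('low')
a,qq=tcp_for_cup(PAD+[0,0,.0032],YP,PP,G); movel(a,qq,.03); st('down')
move_gripper(.055,30); st('rel')
movel(a+[0,0,.12],qq,.2)
import pickle
# views of rack / knives
q=down(np.radians(-8))
move_ptp([.56,.21,.33],q); P=camera_params('wrist');pickle.dump(P,open('pics/w_rack.pkl','wb')); snap('wrist','w_rack',scale=1.5); st()
print([(np.round(d['at'],1).tolist(),round(d['confidence'],2)) for d in tip_of('wrist','place0')[:3]])
move_ptp([.37,.24,.33],down(np.radians(5))); P=camera_params('wrist');pickle.dump(P,open('pics/w_kn.pkl','wb')); snap('wrist','w_kn',scale=1.5); st()
E
```

```text
[ 0.66  0.42 -0.83  2.04  0.78  0.57 -2.42]
low t 59.88 F [ 0.1 -0.1 -0.5] gap 0.013 p [ 0.6075 -0.0294  0.0557]
down t 60.25 F [ 0.4  0.3 -1.1] gap 0.0131 p [ 0.6074 -0.0293  0.0486]
rel t 60.73 F [ 0.1 -0.2  0.3] gap 0.0551 p [ 0.607  -0.0293  0.0482]
t 62.65 F [ 0.4 -0.7  0. ] gap 0.055 p [0.5602 0.2074 0.3278]
[([298.8, 85.2], 0.88)]
t 63.54 F [-0.3  0.   0.1] gap 0.0553 p [0.3719 0.2389 0.3309]
```

View pics/w_rack.png

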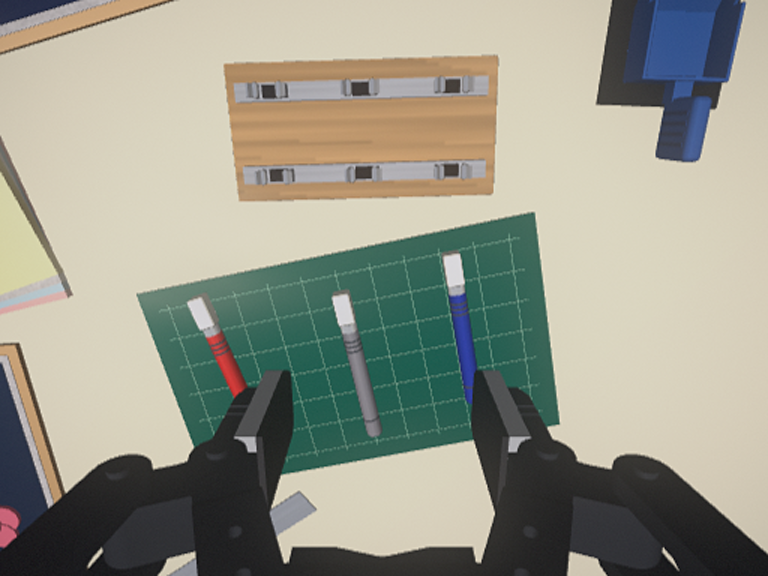

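View pics/w_kn.png

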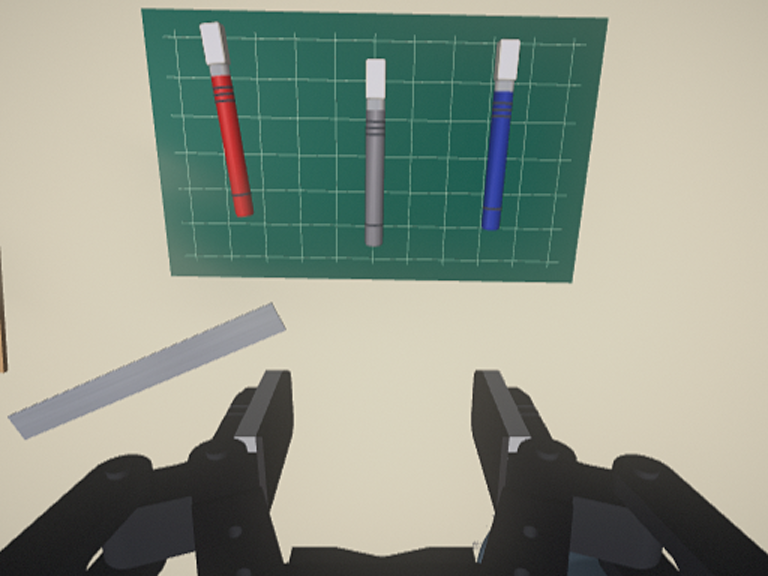

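```bash
python3 - <<'E'
from m import *
w=lambda n,x,y,z:W(n,(x,y),z)
for n,t,c in (('red',(243,216),(210,23)),('grey',(374,246),(375,59)),('blue',(491,229),(510,40))):
    a,b=w('w_kn',*t,.010),w('w_kn',*c,.012); d=b-a; L=np.hypot(d[0],d[1]); print(n,'L',round(L,4),'yaw',round(np.degrees(np.arctan2(d[1],d[0])),1),'tail',np.round(a,4),'mid',np.round(a+d/L*.0563,4))
cs=[w('w_rack',*p,.008) for p in((225,65),(498,55),(492,193),(240,200))]
print('board',cornersfit(cs,.11,.22))
near=[w('w_rack',*p,.031) for p in((276,176),(363,172),(452,170))]; far=[w('w_rack',*p,.031) for p in((268,90),(361,87),(453,85))]
for i in range(3): print('place',2-i,(near[i]+far[i])/2,np.linalg.norm(far[i]-near[i]),np.degrees(np.arctan2(*(far[i]-near[i])[1::-1])))
c=(near[0]+near[2]+far[0]+far[2])/4;d=(near[2]+far[2]-near[0]-far[0])/2;print(c,np.linalg.norm(d),np.degrees(np.arctan2(d[0],-d[1])))
P=pickle.load(open('pics/w_rack.pkl','rb'));print('place0 net',onz('wrist',(298.8,85.2),.034,P))
E
python3 - <<'E'
import cv2
im=cv2.imread('pics/w_rack.png')
cv2.imwrite('pics/w_rack2.png',cv2.resize(im[45:210,215:505],None,fx=2.7,fy=2.7,interpolation=cv2.INTER_CUBIC))
E
```

```text
red L 0.1515 yaw 9.7 tail [0.3659 0.3595 0.01  ] mid [0.4214 0.369  0.0107]
grey L 0.152 yaw 4.3 tail [0.349  0.2436 0.01  ] mid [0.4052 0.2478 0.0107]
blue L 0.1505 yaw 3.1 tail [0.373  0.1423 0.01  ] mid [0.4292 0.1453 0.0107]
board (array([0.63578445, 0.21162843]), np.float64(-0.1112247447061139), np.float64(0.0017781994554581099))
place 2 [0.64365948 0.28248992 0.031     ] 0.0646485612652204 -6.273786045527455
place 1 [0.6363695  0.21207026 0.031     ] 0.06364287065769934 -7.324905575061449
place 0 [0.62790763 0.14156417 0.031     ] 0.06355038115455128 -6.316912126094516
[0.63578355 0.21202704 0.031     ] 0.14180334118212273 -6.377711500362387
place0 net [0.62878168 0.14504114 0.034     ]
```

View pics/w_rack2.png

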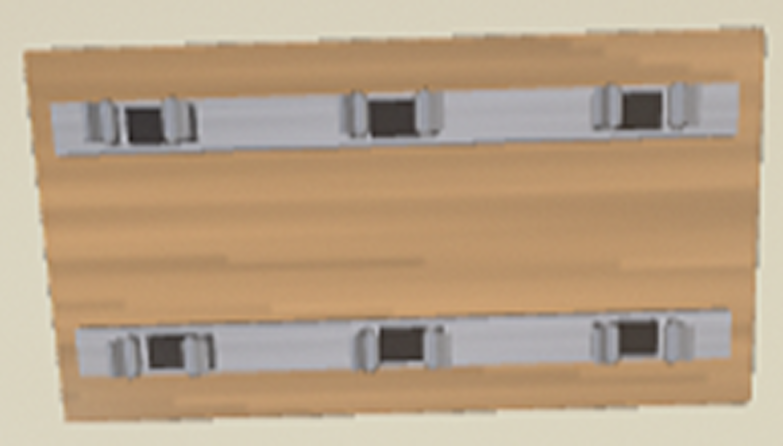

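```bash
python3 - <<'E'
from m import *
w=lambda p,z:W('w_rack',(215+p[0]/2.7,45+p[1]/2.7),z)
for z in (.040,.042):
    near=[w(p,z) for p in((162,354),(402,347),(642,340))]; far=[w(p,z) for p in((140,119),(393,113),(644,105))]
    c=sum(near+far)/6;d=(near[2]+far[2]-near[0]-far[0])/2;y=np.arctan2(d[0],-d[1]);print(z,c,'span',np.linalg.norm(d),np.degrees(y))
    for i in range(3): m=(near[i]+far[i])/2; print(2-i,np.round(m,4),round(np.linalg.norm(far[i]-near[i]),4), np.round(c+Rz(y)@[0,[.07,0,-.07][i],0],4))
E
```

```text
0.04 [0.63595579 0.21177789 0.04      ] span 0.14006401990620715 -6.49549430914585
2 [0.6439 0.2814 0.04  ] 0.064 [0.6439 0.2813 0.04  ]
1 [0.6359 0.2117 0.04  ] 0.0636 [0.636  0.2118 0.04  ]
0 [0.6281 0.1423 0.04  ] 0.0637 [0.628  0.1422 0.04  ]
0.042 [0.63596589 0.21170733 0.042     ] span 0.13938313351720888 -6.49549430914585
2 [0.6439 0.281  0.042 ] 0.0637 [0.6439 0.2813 0.042 ]
1 [0.6359 0.2116 0.042 ] 0.0633 [0.636  0.2117 0.042 ]
0 [0.6281 0.1425 0.042 ] 0.0634 [0.628  0.1422 0.042 ]
```

```bash
cat >> h.py <<'E'
RACK=np.array([.6360,.2117,0]);YR=np.radians(-6.5)
def place(i,dz=0): return RACK+Rz(YR)@np.array([0,-.07+.07*i,.034+dz])
E
cat > k.py <<'E'
from m import *
from s1 import st
TIP=.012 # knife axis below TCP
def look(n,x,y,yaw,z=.25):
    move_ptp([x,y,z],down(yaw)); P=camera_params('wrist');pickle.dump(P,open(f'pics/{n}.pkl','wb')); return snap('wrist',n,scale=1.5)
def pick(mid,yaw):
    q=down(yaw); p=np.array([mid[0],mid[1],.0])
    move_gripper(.04,80)
    move_ptp(p+[0,0,.12],q); movel(p+[0,0,.022],q,.12); st('at')
    move_gripper(0,80); st('grip'); movel(p+[0,0,.12],q,.15)
def insert(i,slow=.03):
    q=down(YR); p=place(i,TIP)
    move_ptp(p+[0,0,.10],q); 
    movel(p+[0,0,.018],q,.12); st('pre')
E
python3 - <<'E'
from k import *
look('kb',.375,.145,np.radians(3))
E
```

```text
(no output)
```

View pics/kb.png

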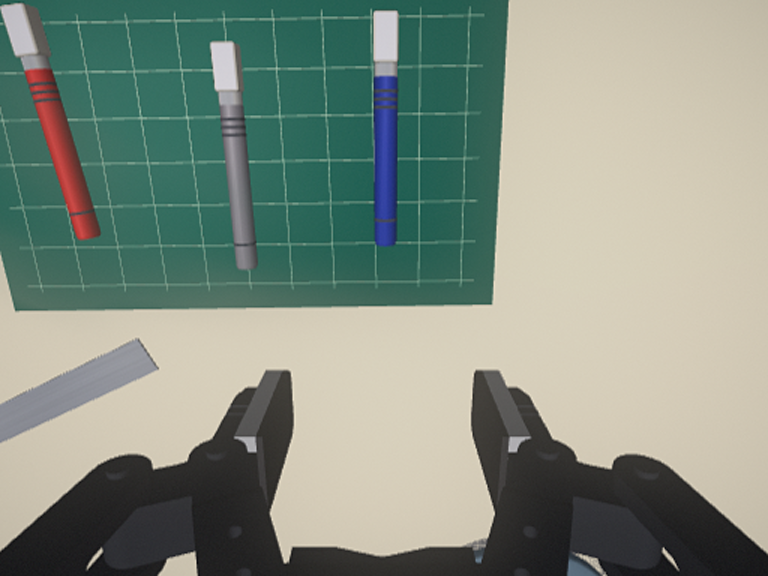

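```bash
python3 - <<'E'
from k import *
a,b=W('kb',(386,245),.010),W('kb',(385,11),.013);d=(b-a)[:2];L=np.hypot(*d);y=np.arctan2(d[1],d[0]);mid=a[:2]+d/L*.0563
neck=W('kb',(386,76),.014)
print(L,np.degrees(y),mid,'neck dist',np.hypot(*(neck-a)[:2]))
mid=(mid+[.4292,.1453])/2
pick(mid,y)
insert(0)
snap('wrist','kb2',scale=1.5); snap('scene','kb2s',(200,220,340,340),5)
E
```

```text
0.15134382457822845 3.350317370579996 [0.42853328 0.14605964] neck dist 0.1133364187901704
at t 66.1 F [-0.7 -0.   0.8] gap 0.0403 p [0.4297 0.1459 0.0228]
grip t 66.46 F [-1.5 -1.   5.1] gap 0.0126 p [0.4296 0.1459 0.023 ]
pre t 68.91 F [-0.7  1.  -0.9] gap 0.0129 p [0.6285 0.1425 0.0645]
```

View pics/kb2.png

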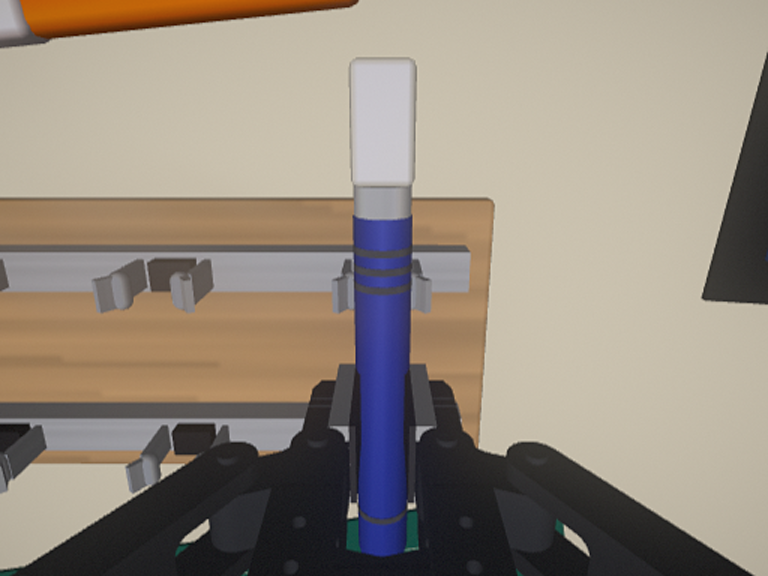

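View pics/kb2s.png

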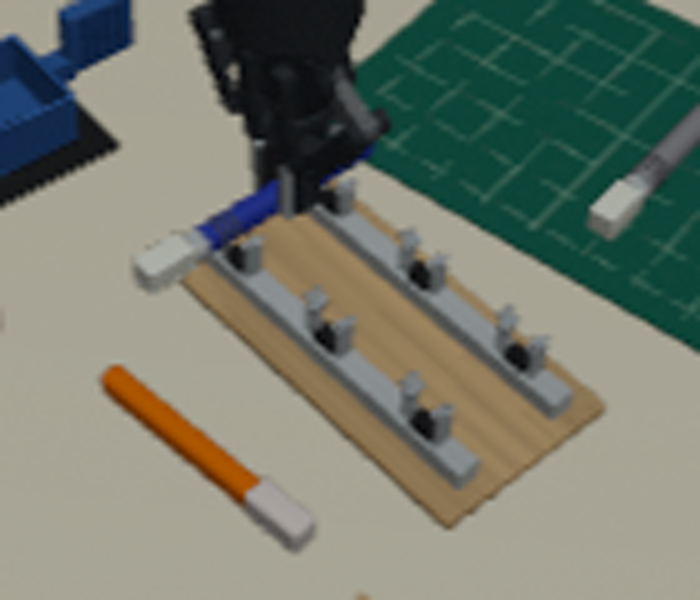

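```bash
python3 - <<'E'
from k import *
q=down(YR)
for dz in (.012,.008,.004,.001,-.001):
    movel(place(0,TIP+dz),q,.03); st(dz)
    if read_ft_force()[2]>25: break
snap('wrist','kb3',scale=1.5)
E
```

```text
0.012 t 69.36 F [ 1.6 -0.1  0.9] gap 0.0127 p [0.6289 0.1426 0.0585]
0.008 t 69.64 F [1.7 1.  4.9] gap 0.0131 p [0.6295 0.1426 0.0552]
0.004 t 69.92 F [ 2.3  2.7 -2.4] gap 0.0128 p [0.6278 0.1425 0.0493]
0.001 t 70.17 F [-0.2  0.9  3.2] gap 0.0126 p [0.6276 0.1426 0.0471]
-0.001 t 70.42 F [-3.  -1.1 12.8] gap 0.0127 p [0.6276 0.1427 0.0469]
```

View pics/kb3.png

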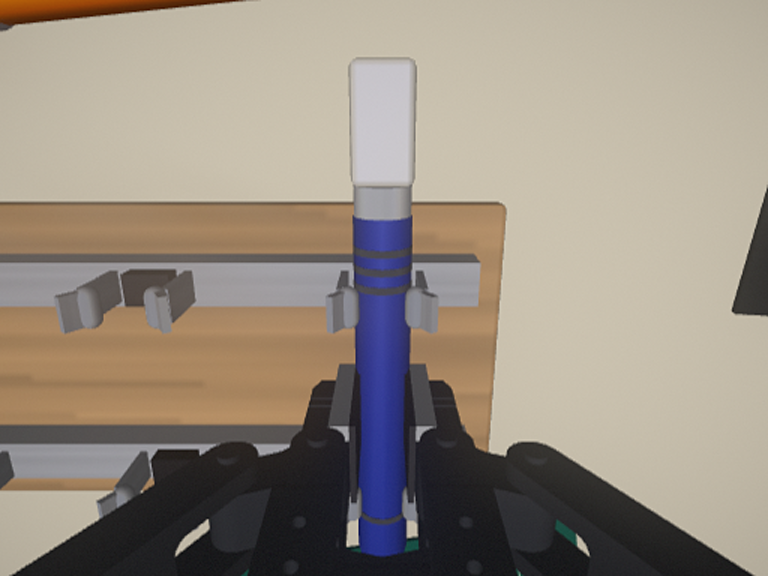

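```bash
python3 - <<'E'
from k import *
q=down(YR)
move_gripper(.04,80); movel(place(0,.11),q,.2)
look('kg',.365,.25,np.radians(4))
snap('scene','kb4s',(200,220,340,340),5)
E
```

```text
(no output)
```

View pics/kb4s.png

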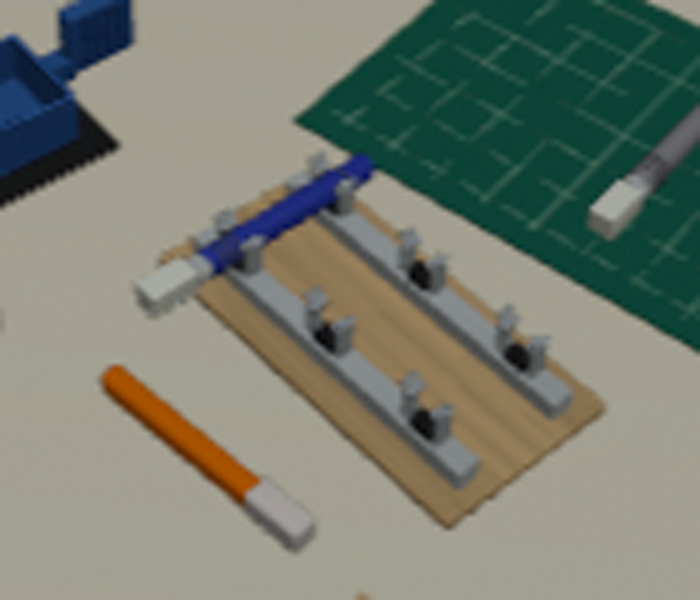

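View pics/kg.png

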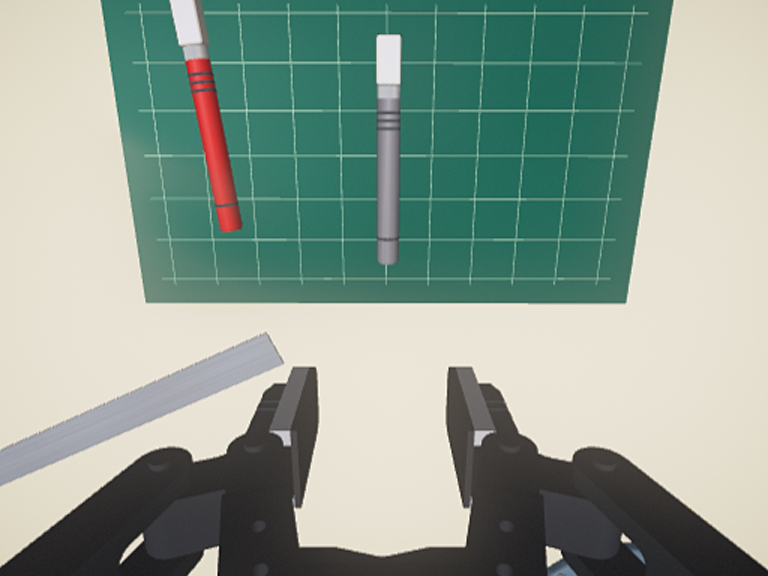

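```bash
cat >> k.py <<'E'
def press(i):
    q=down(YR)
    for dz in (.012,.008,.004,.001,-.001):
        movel(place(i,TIP+dz),q,.03); st(dz)
        if read_ft_force()[2]>25: break
def meas(n,tail,cap,prev):
    a,b=W(n,tail,.010),W(n,cap,.013);d=(b-a)[:2];L=np.hypot(*d);y=np.arctan2(d[1],d[0]);mid=a[:2]+d/L*.0563
    print('L',L,np.degrees(y),mid,prev); return mid,y
E
python3 - <<'E'
from k import *
mid,y=meas('kg',(388,264),(389,35),[.4052,.2478])
pick(mid+[.0005,0],y)
insert(2); press(2)
snap('wrist','kg3',scale=1.5)
E
```

```text
L 0.15188169972123464 3.906094371552342 [0.40514824 0.2475336 ] [0.4052, 0.2478]
at t 74.53 F [ 0.8 -0.2  0.3] gap 0.0402 p [0.4064 0.248  0.0229]
grip t 74.89 F [-0.7  0.1  5.8] gap 0.0129 p [0.4063 0.248  0.0231]
pre t 77.48 F [-0.1  0.3 -0.4] gap 0.0126 p [0.6442 0.2813 0.0642]
0.012 t 77.83 F [0.3 0.6 0.3] gap 0.0127 p [0.6447 0.2817 0.0587]
0.008 t 78.12 F [ 0.1 -0.2  5.2] gap 0.0129 p [0.6452 0.2817 0.0557]
0.004 t 78.4 F [ 2.4  2.6 -1.4] gap 0.0128 p [0.6443 0.2816 0.0497]
0.001 t 78.65 F [1.3 1.3 2.8] gap 0.0129 p [0.6438 0.2817 0.0472]
-0.001 t 78.9 F [-2.  -0.8 10.3] gap 0.0126 p [0.6438 0.2817 0.047 ]
```

View pics/kg3.png

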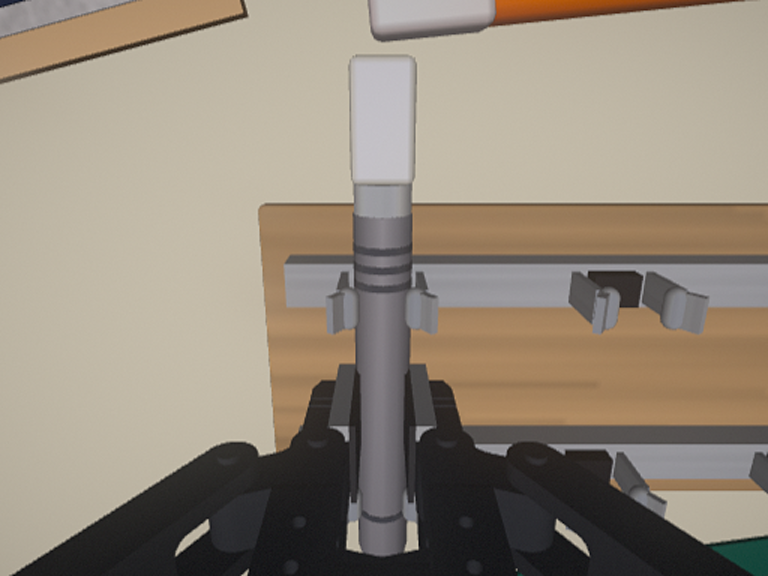

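Grey snapped home the same way. Now red.

```bash
python3 - <<'E'
from k import *
q=down(YR)
move_gripper(.04,80); movel(place(2,.11),q,.2)
look('kr',.370,.36,np.radians(9.5))
E
```

```text
(no output)
```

View pics/kr.png

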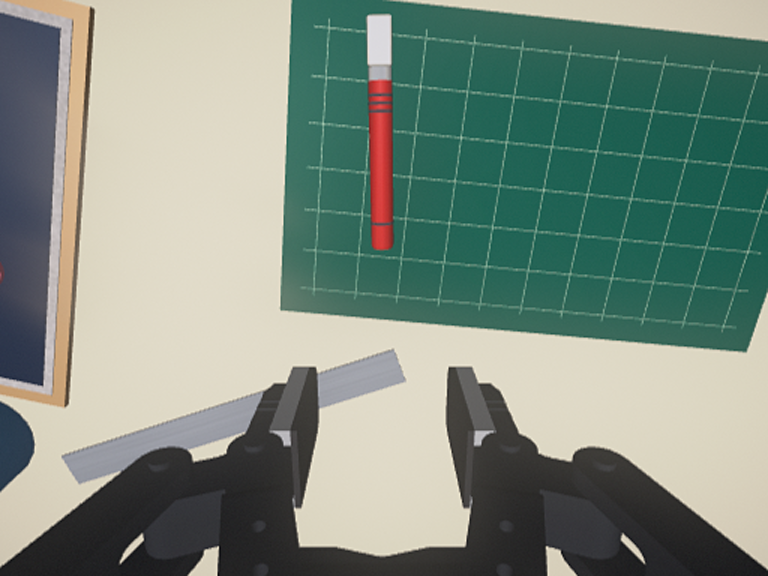

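```bash
python3 - <<'E'
from k import *
mid,y=meas('kr',(382,249),(379,14),[.4214,.369])
pick(mid+[.0005,0],y)
insert(1); press(1)
snap('wrist','kr3',scale=1.5)
move_gripper(.04,80); movel(place(1,.11),down(YR),.2)
look('fin1',.56,.21,np.radians(-6.5),.28)
look('fin2',.56,-.03,np.radians(-9.8),.28)
snap('scene','fins',scale=1.5); st()
E
```

```text
L 0.15239889391154746 10.075449839697171 [0.42122357 0.36773002] [0.4214, 0.369]
at t 82.98 F [-0.4  0.1 -0.4] gap 0.0402 p [0.4221 0.3684 0.0227]
grip t 83.34 F [-0.4 -0.7  5.1] gap 0.013 p [0.4223 0.3684 0.0232]
pre t 86.02 F [0.3 0.9 0. ] gap 0.0126 p [0.6364 0.2119 0.0644]
0.012 t 86.37 F [0.5 1.  1.7] gap 0.0129 p [0.6369 0.2121 0.0588]
0.008 t 86.65 F [0.2 0.9 5.7] gap 0.0131 p [0.6375 0.2121 0.0556]
0.004 t 86.93 F [ 2.5  1.5 -2.3] gap 0.0125 p [0.636  0.2121 0.0495]
0.001 t 87.18 F [-0.2  1.5  2.6] gap 0.0126 p [0.6356 0.2121 0.0472]
-0.001 t 87.43 F [-2.6 -0.6 11.5] gap 0.0128 p [0.6357 0.2122 0.0471]
t 90.27 F [-1.3  0.4  1.2] gap 0.0399 p [ 0.5601 -0.0267  0.2801]
```

View pics/fin1.png

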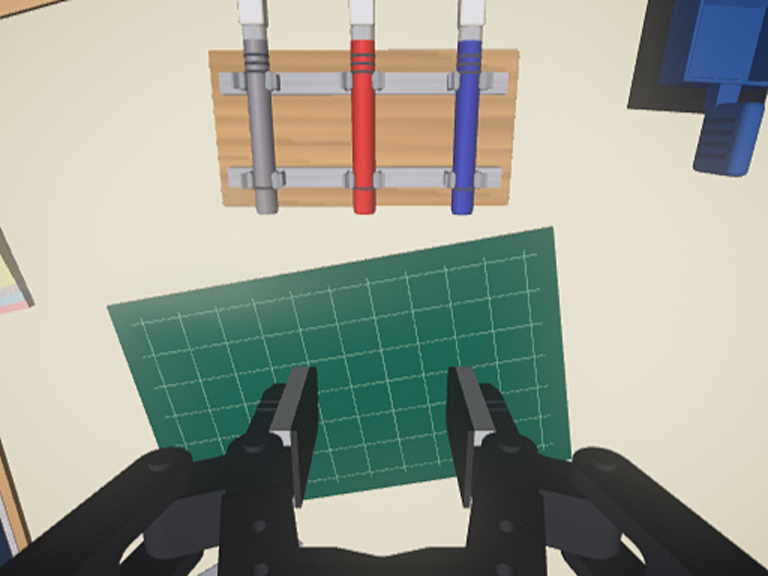

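View pics/fin2.png

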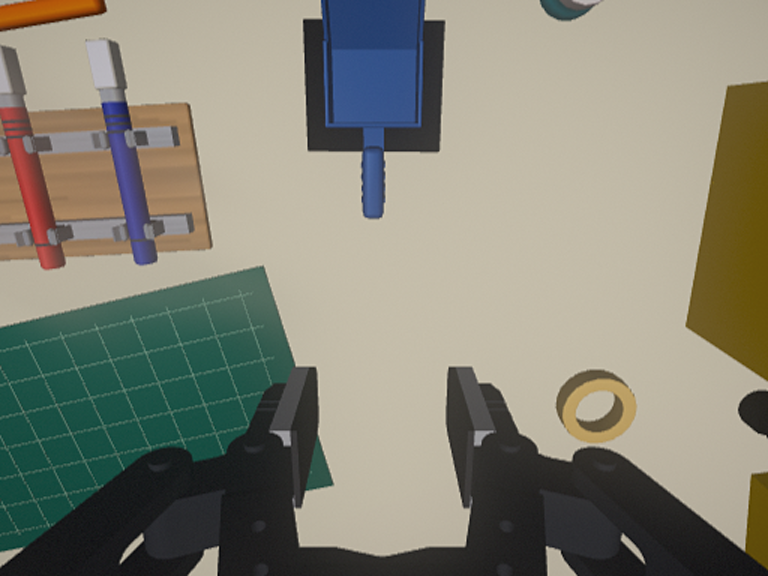

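View pics/fins.png

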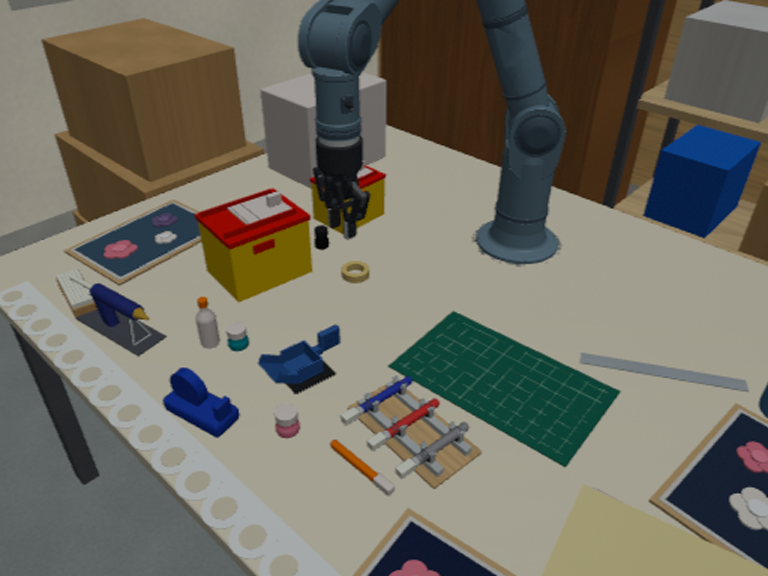

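```bash
python3 - <<'E'
from m import *
w=lambda x,y,z,n='fin2':W(n,(x,y),z)
nl,nr=w(307,150,.003),w(440,151,.003); d=nr-nl; y=np.arctan2(d[0],-d[1]); pc=(nl+nr)/2+Rz(y)@[.045,0,0]
a,b=w(326,127,.037),w(422,127,.037); c=(a+b)/2+Rz(YP)@[.027,0,0]
print('pad',pc,np.linalg.norm(d),np.degrees(y),'cup',c,np.linalg.norm(a-b),'off',Rz(YP).T@(c-pc))
for n,t in(('grey',(267,213)),('red',(364,213)),('blue',(462,213))):
    print(n,np.round(Rz(YR).T@(w(*t,.032,'fin1')-RACK),4))
E
```

```text
pad [ 0.66556649 -0.0392546   0.003     ] 0.10057287632773598 -10.023220162520753 cup [ 0.66441949 -0.03985486  0.037     ] 0.06553263417464002 off [-0.00102809 -0.00078673  0.034     ]
grey [-0.0567  0.0708  0.032 ]
red [-0.0568  0.0006  0.032 ]
blue [-0.0568 -0.0704  0.032 ]
```

```bash
python3 - <<'E'
from s1 import *
st(); print(sign_off())
E
```

```text
t 90.27 F [-1.3  0.4  1.2] gap 0.0399 p [ 0.5601 -0.0267  0.2801]
the job is handed in; nothing more can be done
None
```

The whole job is done and handed in at about 90 s, with one hitch during the pour; `sign_off()` reported no verdict.

**Pour:** The scene had four blade heads. They started sliding out early, at a tilt of about 42° instead of the expected 50°. I saw three go into the bin. The fourth landed on the edge of the open shutter, against its tab.
- To free it, I put the cup down, gripped the far end of the tab and slid the shutter back 20 mm. The head rolled onto the flap without the gripper touching it.
- I then opened the shutter fully again and pressed the flap with the empty cup's lip, and that head went into the bin too.
- The steepest tilt with heads in the cup was about 66°, because the arm could not follow the line to 70°. The cup looked empty in the images afterwards.

**Shutter and cup:** I slid the shutter to its closed stop before placing the cup. The cup stands upright on its pad, about 1 mm off centre.

**Knives:** All three knives snapped into the rack: blue at y = -70 mm, red in the middle and grey at y = +70 mm. Each was gripped by the middle of its handle and pressed until it bottomed out with the axis about 34 mm above the rack's underside. The handle middles measure within about 1 mm of the middle of each pair of clips.

**Last checks:** The bystanders I could see in the final pictures look unmoved, and the gripper was clear of everything. I could not see inside the closed bin, so "all heads in" rests on seeing them leave the cup and finding none on the flap, lid or table.

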